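Set up the air-cooling test: load heat sinks, clock the air elbow, open the valve

ROBOT

A 6-joint arm with a two-finger parallel gripper is mounted at the origin on the work surface. World frame = base frame: x ahead of the robot, y to its left, z up, the work surface at z = 0. Lengths are in mm, angles in rad, forces in N, time in s.
With the tool pointing down it reaches from about 275 to 775 mm from the base axis. Payload 14.6 kg.
Tool frame: the origin (TCP) lies between the finger pads; the fingertips stand 8 mm ahead of it and the grasp point (between the pads) lies 11 mm behind it (nose_length is the z of the fingertips in the tool frame, in mm); z points along the fingers, y is the direction in which the jaws open and shut (so a half turn about z gives the same grasp; the last joint's range is limited). The gripper opens to 85 mm and grips with 20 to 120 N. Pads are 22 mm wide; open, the fingers measure 114 mm over their backs; the gripper's body (76 mm by 85 mm) begins 54 mm behind the grasp point. The pads swing forward as they close: fully open they stand 13 mm farther back than shut.
Start: joints at [1.09, 0.263, -0.048, 1.259, 0, 1.415], TCP at [168.04, 497.384, 239.278] pointing down, gripper open.
Joint ranges: [-2.65, 2.65], [-0.89, 1.7], [-1.18, 1.37], [-2.13, 2.11], [-1.35, 1.29], [-3.14, 3.14]. Speed limits (rad/s): [1.89, 1.89, 2.57, 2.79, 3.14, 3.14].

INTERFACE

Orientations are given as a unit quaternion [x, y, z, w].
In Python, from cell import * gives the robot as it stands.
- The arm moves only by the tool jog_arm, never from a script. Its argument "rows" is text: rows parted by semicolons, each of 4 numbers parted by spaces: the shift along the tool's x, y, z in mm, then the turn about the tool's z in rad. A call has 1 to 10 rows; each row is the pose to reach, as a shift and turn from the pose commanded when the call began, along the tool's axes at that moment; what a row does not reach only later rows make up. A row lasts 1/10 s, in which the tool goes at most 50 mm and 8.59 degrees, less where a joint would pass 70% of its speed; a pose out of reach is approached as far as the arm can. A call with a gripper value outside its range is refused whole. "hand" is the closure, from 0 (fully open) to 1 (shut), set as the call begins (left out, the last holds). The fingers move at their own pace and stop on an object; "grip_force" is the grip in N (left out, the last holds). Time passes only in rows, so rows that repeat a pose let the fingers close. It gives the time, the measured TCP pose, the force and the opening at its end, in the units of the state.
- observe(): the state, without advancing time (a new reading comes with each control period).
- camera(name): name is "scene" or "top" or "wrist"; returns a dict with "image" (384x512x3 uint8, red, green, blue), "intrinsics" (3x3 intrinsics, pixels), "rvec" (rotation vector, rad) and "tvec" (3), from world to camera coordinates, as OpenCV has them; the wrist camera has in their place "hand_eye" (4x4, takes a point from camera to tool coordinates, whose origin is the TCP and whose axes are the flange's). Camera axes: x right, y down, z forward; pixel columns grow to the right and rows downward; lengths in mm; the calibration is good to about 2 mm. A picture is of the moment at which its call begins: read the wrist's pose just before it. There is no depth.
- job_done(): hands the job in, once; it reports no verdict.
Trained networks look in the newest picture that a camera, given by its name, has taken for a name from the list of things; names that differ only in an ending like _2 or _b are one class to them, and where a whole thing is asked for, a point or a joint stands for the part that bears it (a point fixed in the world has none). Each returns a list of dicts, best first, with "score" (0 to 1); they miss things now and then, are a little off and sometimes report something else, mostly with a low value. They report only what shows in the picture. A call takes as long as a camera call. They do not tell look-alikes from the thing itself.
- trace(camera, label): "pixels" (384x512 bool, what is visible of it).
- place_of(camera, label): "position" ([x, y, z] in mm, in world coordinates, good to about 4 mm: a listed point, or the origin of a listed thing).
The state is a dict: "clock": time; "qpos": joint angles; "dq": joint speeds; "joint_torque": joint torques, N m; "eef_pos": TCP position; "orientation": TCP orientation; "contact_force": force on the tool from outside, world axes, zero at the start; "wrist_torque": the same for the moment, N m; "gripper_width": finger opening in mm.
Only numpy, scipy, OpenCV 4.12 (cv2) and the standard library are available. Lean on these libraries where they do the work, as an engineer would, in place of code of your own. Each camera call takes 0.05 s, during which the arm holds its last target.

TASK

Get the air-cooling test ready on the lab bench: stand every heat sink, fins up, flat on the floor of the aluminium tray, each in a bay of its own, and screw the brass air elbow clockwise down its stub until you feel it bottom, then back it off, by less than one turn, until its outlet points straight at the upright steel tab on the tray's edge. Only when all heat sinks are in and the elbow is aimed, open the air valve by throwing its lever fully over to the other side. Leave the bottle, the meter and the pliers where they are.

Things in the scene. Friction and masses are not known exactly. Their poses are not given: they have to be found in the camera images.
- elbow_foot (a point): centre of the brass elbow's foot, on its vertical turning axis; x is level, the way the outlet points, z up. Above it: knurled collar 42 mm across to 26 mm, then a block 36 mm long (x), 32 mm wide (y), flat-sided, from 26 to 80 mm (the top). The elbow is already started on the thread: clockwise from above screws it in and lowers it 6 mm a turn, with a drag of about 0.15 N m
- elbow_grip (a point): on the elbow's axis 62 mm above its foot, where to grip the block from above across its flat 32 mm width; axes as the foot's. The elbow starts 1.3 to 3.1 rad short of bottoming. Where its outlet points when it bottoms differs every time and is not shown: it is felt, as the turning moment rises sharply (over 0.35 N m). From there the tab lies 0.7 to 2.9 rad back anticlockwise
- outlet (a point): centre of the end of the elbow's level outlet spigot, 70 mm from the axis and 56 mm above the foot; the spigot is 22 mm thick, 29 mm at its end; axes as the foot's
- seat (a point): centre of the stub's top shoulder, 35 mm above the bench, fixed; the elbow's foot rests here when bottomed. The stub is a round dark steel foot 96 mm across, fixed to the bench; the yaw of this frame tells nothing useful
- mark (a point): top centre of the upright steel tab, 14 mm wide and 60 mm tall above the bench, in the middle of the tray's left (its +y) edge: what the elbow's outlet must point at, as seen from above
- tray: fixed open aluminium tray 236 x 178 mm (x, y), walls 22 mm high and 4 mm thick, floor 4 mm thick, parted by one divider each way (16 to 20 mm high) into four bays of 112 x 83 mm with centres at x = +-58 mm, y = +-43.5 mm. Origin at the centre of the underside, on the bench; the steel tab stands on its +y edge
- valve_base: fixed grey block of the air valve, 70 x 50 x 25 mm. Origin at the centre of the underside. The lever swings about a level axis along y, 22 mm above the bench through the origin; it starts leaning to its -x, away from the robot, and is thrown to its +x
- valve_tip (a point): centre of the black ball (26 mm) on the end of the valve's lever, 80 mm from its pivot
- valve (a joint): angle of the valve lever: 0 as it starts, leaning 0.5 rad to the base's -x, away from the robot (shut); 1.0 thrown fully over to +x (open). Stays where it is left; takes about 1 N at the ball
- sink0: one of two to four alike heat sinks (None if absent this time): dark base block with six bare aluminium fins running lengthwise, 90 x 44 x 55 mm (along its x, y, z), about 0.25 kg. Origin at the centre of the underside, z up through the fins. At the start it stands fins up on the bench; its long sides are flat, to be gripped across the 44 mm width
- sink1: one of two to four alike heat sinks (None if absent this time): dark base block with six bare aluminium fins running lengthwise, 90 x 44 x 55 mm (along its x, y, z), about 0.25 kg. Origin at the centre of the underside, z up through the fins. At the start it stands fins up on the bench; its long sides are flat, to be gripped across the 44 mm width
- sink2: one of two to four alike heat sinks (None if absent this time): dark base block with six bare aluminium fins running lengthwise, 90 x 44 x 55 mm (along its x, y, z), about 0.25 kg. Origin at the centre of the underside, z up through the fins. At the start it stands fins up on the bench; its long sides are flat, to be gripped across the 44 mm width
- sink3: one of two to four alike heat sinks (None if absent this time): dark base block with six bare aluminium fins running lengthwise, 90 x 44 x 55 mm (along its x, y, z), about 0.25 kg. Origin at the centre of the underside, z up through the fins. At the start it stands fins up on the bench; its long sides are flat, to be gripped across the 44 mm width
- bottle: bystander: clear plastic water bottle, 64 mm across, 190 mm tall, standing; origin at the centre of its foot
- meter: bystander: black hand meter lying flat, 150 x 80 x 34 mm; origin at the centre of its underside
- pliers: bystander: pliers with yellow grips lying flat, about 160 mm long; origin on the bench near their middle
Mind the look-alikes: they are no part of the job. There is more than one size of the part that bears elbow_foot; the job needs the largest.

How it is judged:
By the outcome, as a careful person would: the job done as asked, in the order asked, and still so for the second after the job is handed in, with the robot touching nothing.
Of sink0, sink1, sink2, sink3 only 2 to 4 are there at a start; the rules pass over those that are not, and their reading is None.
At some moment in a run one of sink0, sink1, sink2, sink3 may be knocked a few centimetres aside while the robot is not near it.
Once in a run the grip may slacken for a moment while it holds something.
It also fails if it takes over 210 s, if anything falls off the work surface, if the arm or the gripper's body presses on something with over 40 N, if the wrist force passes 120 N, or if a joint passes its speed limit or range.

## Working session

There is one attempt and no reset: what is moved stays moved. The work goes in short steps, Python scripts to look and compute and a tool call to move; the robot and the scene stay as the last step left them, time stands still between calls to the robot, and variables do not carry over. Pictures are saved under pics/ and viewed, and the job is handed in when it is done.

Besides the shell and the picture viewer there is one more tool, called after ">>>" by a JSON object that holds its "op" and its "data". jog_arm: Moves the arm, as the interface text tells. Its arguments: {"type":"object","properties":{"rows":{"type":"string"},"hand":{"type":"number"},"grip_force":{"type":"number"}},"required":["rows"]}

```bash
ls; mkdir -p pics; python3 - <<'E'
from cell import *
import cv2
s=observe(); print(s)
for n in ["scene","top","wrist"]:
    c=camera(n); cv2.imwrite(f"pics/a_{n}.png",c["image"][:,:,::-1])
    print(n,c["intrinsics"], c.get("rvec"),c.get("tvec"),c.get("hand_eye"))
for n in ["scene","top"]:
  for l in ["elbow_foot","elbow_grip","outlet","seat","mark","tray","valve_base","valve_tip","sink0","bottle","meter","pliers"]:
    r=place_of(n,l); print(n,l,[( [round(float(v)) for v in d["position"]],round(float(d["score"]),2)) for d in r])
E
```

```text
pics
{'clock': 0.0, 'qpos': array([ 1.08970846e+00,  2.63487983e-01, -4.89414464e-02,  1.25942882e+00,
       -3.60692168e-05,  1.41549498e+00]), 'dq': array([ 1.50991744e-03, -1.39850369e-04, -9.74746307e-04, -6.00155013e-04,
        1.76158717e-05, -1.02610917e-03]), 'joint_torque': array([ 3.51259063e-03, -6.37608862e+01,  3.84563971e+01,  1.36229963e-02,
        1.15465655e-04, -1.27359644e-05]), 'eef_pos': array([167.91010938, 497.12378573, 238.84156573]), 'orientation': array([ 1.62173811e-01,  9.86762065e-01, -5.09949153e-04, -1.48982833e-04]), 'contact_force': array([ 0.63999258,  0.22320347, -0.1107284 ]), 'wrist_torque': array([ 0.01939967, -0.00317947, -0.01908004]), 'gripper_width': 85.29219858834352}
scene [[372.18260042   0.         256.4613086 ]
 [  0.         372.18260042 192.28459893]
 [  0.           0.           1.        ]] [ 1.37459352  2.19617273 -0.9155247 ] [ 215.08979446 -296.76314158 1450.84576481] None
top [[420.24179858   0.         256.55929954]
 [  0.         420.24179858 194.21763546]
 [  0.           0.           1.        ]] [ 2.14802483 -2.11400832  
[... 1282 characters left out ...]
24, 378, 27], 0.6), ([745, 296, -2], 0.25)]
top elbow_grip [([450, 281, 99], 0.82), ([326, 377, 73], 0.78), ([446, 421, 67], 0.5)]
top outlet [([498, 416, 62], 0.87), ([371, 373, 60], 0.84)]
top seat [([447, 280, 40], 0.88), ([453, 423, 26], 0.7), ([586, 260, 93], 0.68), ([327, 378, 24], 0.67)]
top mark [([555, 99, 63], 0.64), ([746, 298, 2], 0.58), ([443, -335, 1], 0.25)]
top tray [([562, 6, 2], 0.79)]
top valve_base [([623, 240, 0], 0.89)]
top valve_tip [([584, 260, 94], 0.46)]
top sink0 [([445, -336, 0], 0.93), ([459, -185, 1], 0.88), ([594, -191, -1], 0.76), ([611, -337, -2], 0.63)]
top bottle [([779, 73, -1], 0.91)]
top meter [([796, -154, -3], 0.96)]
top pliers [([747, 300, -1], 0.59)]
```

View pics/a_scene.png

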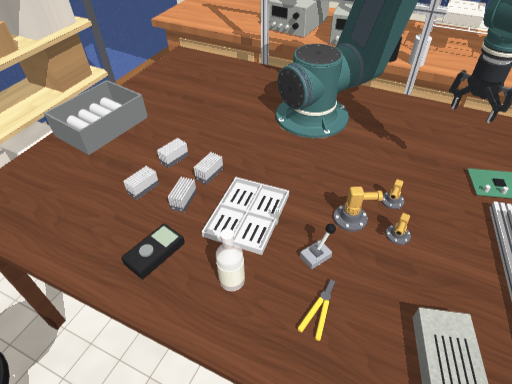

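View pics/a_top.png

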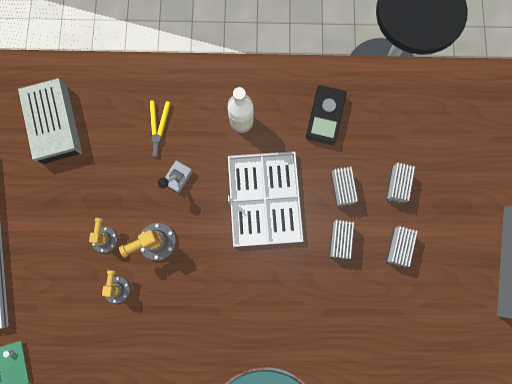

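View pics/a_wrist.png

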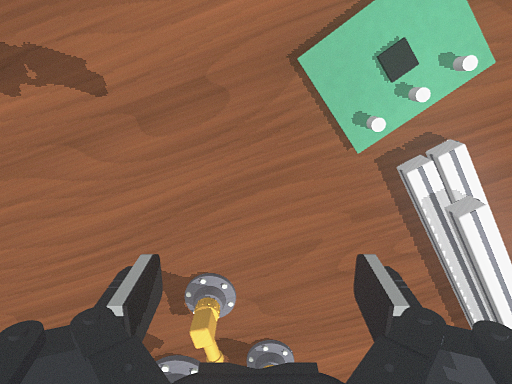

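Large elbow candidates: A, scene (351,215) and top (152,243); B, scene (398,232) and top (115,288); C, scene (395,195) and top (100,238). A looks the largest, so I'll confirm it with enlarged crops.

```bash
python3 - <<'E'
import cv2,numpy as np
s=cv2.imread("pics/a_scene.png");t=cv2.imread("pics/a_top.png")
a=cv2.resize(s[170:260,310:430],None,fx=4,fy=4,interpolation=cv2.INTER_CUBIC)
b=cv2.resize(t[200:310,80:200],None,fx=4,fy=4,interpolation=cv2.INTER_CUBIC)[:360]
b2=cv2.resize(t[140:260,215:315],None,fx=4,fy=4,interpolation=cv2.INTER_CUBIC)
cv2.imwrite("pics/c1.png",cv2.resize(np.hstack([a,b]),None,fx=.8,fy=.8)); cv2.imwrite("pics/c2.png",b2)
E
```

```text
(no output)
```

View pics/c1.png

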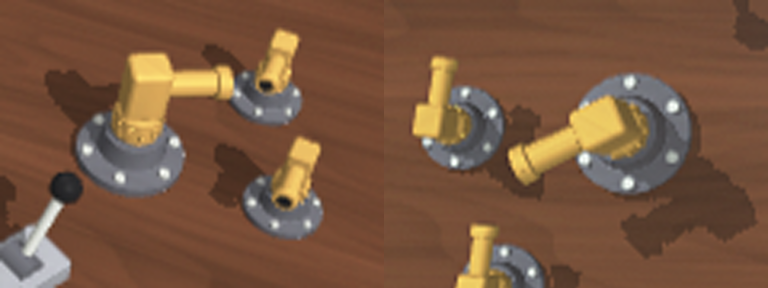

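View pics/c2.png

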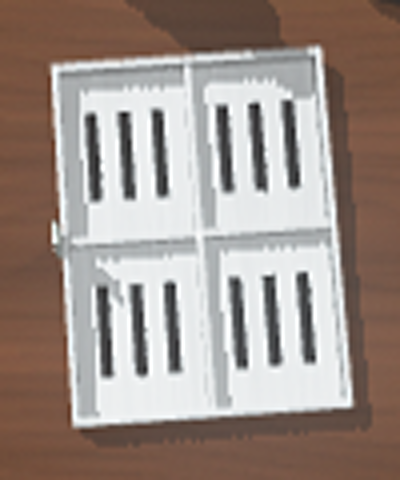

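A's stub is about 35 px across (roughly 96 mm) against about 26 px for B and C, and its seat is at z≈36 mm. So A at (450,282) is the largest and the one meant. Next I'll refine poses by fitting silhouettes.

```bash
cat > h.py <<'E'
from cell import *
import cv2,numpy as np
from scipy.optimize import minimize
def proj(c,P):
    p,_=cv2.projectPoints(np.asarray(P,float).reshape(-1,1,3),c["rvec"],c["tvec"],c["intrinsics"],None)
    return p.reshape(-1,2)
S=4
def hull(m,p):
    h=cv2.convexHull(p.astype(np.float32))
    cv2.fillConvexPoly(m,np.round(h*S*16+(S-1)*8).astype(np.int32),255,shift=4)
def box(x0,x1,y0,y1,z0,z1):
    return np.array([[x,y,z] for x in(x0,x1) for y in(y0,y1) for z in(z0,z1)],float)
def place(P,p):
    c,s=np.cos(p[2]),np.sin(p[2]); Q=np.array(P,float)
    return np.c_[c*Q[:,0]-s*Q[:,1]+p[0], s*Q[:,0]+c*Q[:,1]+p[1],Q[:,2]+(p[3] if len(p)>3 else 0)]
def render(c,parts,p):
    m=np.zeros((384*S,512*S),np.uint8)
    for P in parts: hull(m,proj(c,place(P,p)))
    return m
def cost(p,obs,parts):
    t=0
    for c,M in obs:
        r=render(c,parts,p)
        t+=1-(cv2.bitwise_and(r,M)>0).sum()/max(1,(cv2.bitwise_or(r,M)>0).sum())
    return t/len(obs)
def up(mask): return cv2.resize(mask.astype(np.uint8)*255,None,fx=S,fy=S,interpolation=cv2.INTER_NEAREST)
def fit(obs,parts,p0,steps=(8,8,.15)):
    best=None
    n=len(p0)
    sim=np.array([p0]+[np.array(p0)+np.eye(n)[i]*((list(steps)+[4])[i]) for i in range(n)])
    r=minimize(cost,p0,args=(obs,parts),method="Nelder-Mead",options=dict(initial_simplex=sim,xatol=.05,fatol=1e-4,maxiter=150))
    return r
SINK=[box(-45,45,-22,22,0,55)]
TRAY=[box(-118,118,-89,89,0,22)]
def masks(cams,label,near,tol):
    """pick for each camera the mask whose centroid is near projected point near"""
    obs=[]
    for n,c in cams.items():
        q=proj(c,[near])[0]; best=None
        for d in trace(n,label):
            ys,xs=np.nonzero(d["pixels"])
            if len(xs)==0: continue
            e=np.hypot(xs.mean()-q[0],ys.mean()-q[1])
            if e<tol and (best is None or e<best[0]): best=(e,d)
        if best is not None: obs.append((c,up(best[1]["pixels"])))
    return obs
E
python3 - <<'E'
from h import *
cams={n:camera(n) for n in("scene","top")}
for nm,x,y in [("a",445,-336),("b",459,-187),("c",595,-193),("d",610,-338)]:
    o=masks(cams,"sink0",(x,y,28),8)
    rs=[fit(o,SINK,[x,y,a]) for a in(-.2,.3)] if o else []
    if rs:
        r=min(rs,key=lambda r:r.fun); print(nm,len(o),np.round(r.x,3),round(r.fun,3))
o=masks(cams,"tray",(562,9,10),12)
r=fit(o,TRAY,[562,9,.06]); print("tray",len(o),np.round(r.x,3),r.fun)
for ob in o:
    r=fit([ob],TRAY,[562,9,.06]); print(" ",np.round(r.x,3),r.fun)
th=np.linspace(0,6.28,24,endpoint=False)
def cyl(r,z0,z1,x=0): return np.array([[r*np.cos(t),r*np.sin(t),z] for t in th for z in(z0,z1)])
def xcyl(r,x0,x1,z): return np.array([[x,r*np.cos(t),z+r*np.sin(t)] for t in th for x in(x0,x1)])
ELB=[cyl(21,0,26),box(-18,18,-16,16,26,80),xcyl(11,10,70,56),xcyl(14.5,60,70,56)]
o=masks(cams,"elbow_foot",(440,300,80),16)
for ob in [o]+[[k] for k in o]:
    r=fit(ob,ELB,[450,282,2.05,37]); print("elb",len(ob),np.round(r.x,3),r.fun)
for lab in ["mark","valve_tip","seat"]:
    print(lab,[[np.round(d["position"]).tolist() for d in place_of(n,lab)] for n in cams])
E
```

```text
a 2 [ 4.43228e+02 -3.35854e+02 -2.58000e-01] 0.057
b 2 [ 4.58073e+02 -1.85073e+02 -1.27000e-01] 0.057
c 2 [ 5.95371e+02 -1.93702e+02  1.37000e-01] 0.086
d 2 [ 6.06521e+02 -3.40066e+02 -1.94000e-01] 0.054
tray 2 [5.62957e+02 8.56900e+00 8.60000e-02] 0.04536126948180946
  [5.62215e+02 7.23900e+00 8.80000e-02] 0.0658183801955089
  [5.63312e+02 9.43500e+00 8.50000e-02] 0.016270523383320468
elb 2 [448.576 282.298   2.039  39.078] 0.11222465606263887
elb 1 [449.846 282.569   2.1    38.111] 0.09048302247728357
elb 1 [447.9   285.487   2.014  30.849] 0.1163823559099626
mark [[[551.0, 100.0, 60.0], [584.0, 256.0, 92.0]], [[556.0, 100.0, 63.0]]]
valve_tip [[[584.0, 253.0, 92.0]], [[587.0, 259.0, 91.0]]]
seat [[[326.0, 373.0, 24.0], [450.0, 283.0, 37.0], [454.0, 421.0, 27.0], [446.0, 284.0, 38.0]], [[447.0, 282.0, 36.0], [452.0, 418.0, 20.0], [325.0, 375.0, 21.0]]]
```

```bash
cat > go.py <<'E'
import sys
from h import *
def pose():
    s=observe(); q=s["orientation"]; a=2*np.arctan2(q[1],q[0]); return s,s["eef_pos"],a
def rel(x,y,z,a,turn=None):
    s,p,a0=pose(); d=np.array([x,y,z])-p
    t=-(((a-a0)+np.pi)%(2*np.pi)-np.pi)
    print("t",round(s["clock"],2),"from",np.round(p,1),"a",round(a0,3),"q6",round(s["qpos"][5],3),"w",round(s["gripper_width"],1))
    print("shift %.1f %.1f %.1f  turn %.3f"%(d[0]*np.cos(a0)+d[1]*np.sin(a0), d[0]*np.sin(a0)-d[1]*np.cos(a0), -d[2], t))
if __name__=="__main__":
    rel(*[float(v) for v in sys.argv[1:5]])
E
python3 go.py 449 282.5 200 -1.09
```

```text
t 2.35 from [168.  497.4 239.3] a 2.816 q6 1.416 w 85.7
shift -335.0 -113.6 39.3  turn -2.377
```

>>> {"op": "jog_arm", "data": {"rows": "-335 -113.6 0 -2.377;-335 -113.6 0 -2.377;-335 -113.6 0 -2.377;-335 -113.6 0 -2.377;-335 -113.6 0 -2.377;-335 -113.6 0 -2.377;-335 -113.6 0 -2.377;-335 -113.6 0 -2.377;-335 -113.6 0 -2.377;-335 -113.6 0 -2.377", "hand": 0, "grip_force": 60}}

```text
clock: 3.35
eef_pos: [450.1, 281.5, 239.0]
orientation: [-0.504, 0.864, 0.0, -0.0]
contact_force: [0.7, 0.2, 0.1]
gripper_width: 85.6
```

```bash
python3 go.py 449 282.5 150 -1.09
```

```text
t 3.35 from [450.1 281.5 239. ] a 4.199 q6 -0.652 w 85.6
shift -0.3 1.4 89.0  turn -0.995
```

>>> {"op": "jog_arm", "data": {"rows": "-0.3 1.4 20 -0.995;-0.3 1.4 40 -0.995;-0.3 1.4 40 -0.995;-0.3 1.4 40 -0.995;-0.3 1.4 40 -0.995;-0.3 1.4 40 -0.995;-0.3 1.4 40 -0.995;-0.3 1.4 40 -0.995"}}

```text
clock: 4.15
eef_pos: [448.0, 283.5, 199.3]
orientation: [0.855, -0.519, -0.0, -0.0]
contact_force: [0.7, 0.2, -0.8]
gripper_width: 85.2
```

```bash
python3 go.py 449 282.5 89 -1.09; python3 - <<'E'
from h import *
c=camera("wrist"); cv2.imwrite("pics/w1.png",c["image"][:,:,::-1])
s=observe();print(s["wrist_torque"])
E
```

```text
t 4.15 from [448.  283.5 199.3] a -1.092 q6 -1.639 w 85.2
shift 1.4 -0.4 110.3  turn -0.002
[-0.00124766 -0.02094563 -0.00486878]
```

View pics/w1.png

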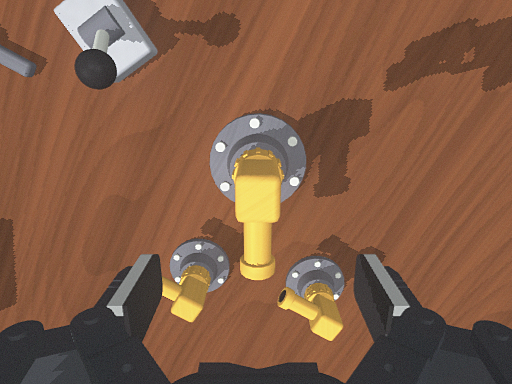

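The picture shows the large elbow centred at column 258, with its outlet straight down the picture at (257,267), aligned with the tool. Checking this by projection.

```bash
cat >> h.py <<'E'
def wproj(c,s,P):
    from scipy.spatial.transform import Rotation as R
    T=np.eye(4);T[:3,:3]=R.from_quat(s["orientation"]).as_matrix();T[:3,3]=s["eef_pos"]
    X=np.linalg.inv(T@c["hand_eye"]); P=np.atleast_2d(P); Q=P@X[:3,:3].T+X[:3,3]
    K=c["intrinsics"]; q=Q@K.T; return q[:,:2]/q[:,2:]
E
python3 - <<'E'
from h import *
s=observe();c=camera("wrist")
for P in [(449,282.5,117),(449,282.5,35),(449+70*np.cos(2.05),282.5+70*np.sin(2.05),94)]: print(wproj(c,s,P))
for x,y in[(18,16),(18,-16),(-18,16),(-18,-16)]:
  print(wproj(c,s,place([[x,y,80]],(449,282.5,2.05,37))))
for l in("elbow_grip","elbow_foot","outlet","seat"):
  print(l,[(np.round(d["position"],1),round(d["score"],2)) for d in place_of("wrist",l)])
o=masks({},"x",0,0)
for d in trace("wrist","elbow_foot"): ys,xs=np.nonzero(d["pixels"]); print(xs.min(),xs.max(),ys.min(),ys.max(),d["score"])
E
```

```text
[[256.89975474 200.97436449]]
[[257.00814804 169.86044348]]
[[257.31899863 271.25172415]]
[[279.67549497 224.7914855 ]]
[[234.35450464 224.96707247]]
[[280.58023722 175.77353956]]
[[232.97836059 175.95920655]]
elbow_grip [(array([451.4, 285. ,  96.9]), 0.89), (array([450.4, 419.7,  62.6]), 0.77), (array([328.9, 378.4,  64.8]), 0.64)]
elbow_foot [(array([453.6, 420.8,  23.4]), 0.79), (array([446.9, 282.5,  34.6]), 0.74), (array([447.9, 285.5,  35.7]), 0.65), (array([328.3, 378.3,  21.3]), 0.62)]
outlet [(array([372.8, 376.1,  66. ]), 0.71), (array([415.5, 346.9,  87.3]), 0.69)]
seat [(array([444.4, 281.6,  33.4]), 0.57), (array([326.8, 380.1,  25.8]), 0.57), (array([450. , 420.5,  26.8]), 0.56)]
231 283 147 279 0.82
163 209 265 321 0.81
278 343 283 340 0.76
```

```bash
python3 - <<'E'
from h import *
s=observe();c=camera("wrist")
for z in(0,5,8,10,15): print(z,wproj(c,s,(449,282.5,z)))
th=np.linspace(0,6.28,40)
p=wproj(c,s,np.c_[449+48*np.cos(th),282.5+48*np.sin(th),th*0+8]); print(p.min(0),p.max(0))
im=cv2.resize(c["image"][100:290,190:330,::-1],None,fx=4,fy=4,interpolation=cv2.INTER_CUBIC)
cv2.imwrite("pics/w2.png",im[:600])
E
python3 go.py 449 282.5 120 -1.09
```

```text
0 [[257.04658723 160.88594513]]
5 [[257.04260871 162.06151163]]
8 [[257.04016761 162.78280794]]
10 [[257.03851706 163.27050972]]
15 [[257.03430736 164.51438608]]
[208.86588509 113.68080983] [305.2238397  207.61490904]
t 4.55 from [448.  283.5 199.3] a -1.094 q6 -1.637 w 85.3
shift 1.3 -0.4 79.3  turn -0.004
```

View pics/w2.png

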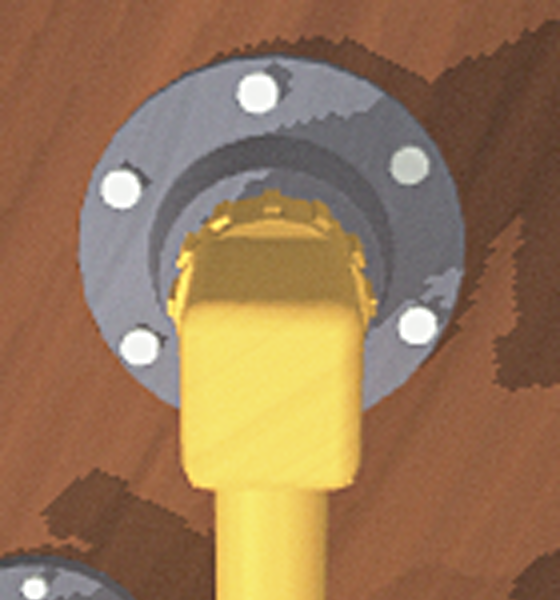

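>>> {"op": "jog_arm", "data": {"rows": "1.3 0.5 50 0;1.3 0.5 85 0;1.3 0.5 105 0;1.3 0.5 109 0;1.3 0.5 109 0"}}

```text
clock: 5.05
eef_pos: [448.1, 282.1, 90.4]
orientation: [0.854, -0.52, -0.0, 0.0]
contact_force: [-0.3, -0.0, 0.9]
gripper_width: 85.4
```

>>> {"op": "jog_arm", "data": {"rows": "0 0 0 0;0 0 0 0;0 0 0 0;0 0 0 0;0 0 0 0;0 0 0 0", "hand": 1, "grip_force": 60}}

```text
clock: 5.65
eef_pos: [448.8, 282.4, 91.1]
orientation: [0.854, -0.52, 0.0, -0.001]
contact_force: [1.1, 0.8, 6.1]
gripper_width: 31.3
```

```bash
cat > st.py <<'E'
from go import *
s,p,a=pose(); print("t",round(s["clock"],2),np.round(p,1),"a",round(a,4),"q",np.round(s["qpos"],3),"F",np.round(s["contact_force"],1),"M",np.round(s["wrist_torque"],3),"w",round(s["gripper_width"],1))
E
python3 st.py
```

```text
t 5.65 [448.8 282.4  91.1] a -1.0935 q [ 0.408  0.361 -0.327  0.881  0.    -1.64 ] F [1.1 0.8 6.1] M [-0.076  0.203 -0.126] w 31.3
```

>>> {"op": "jog_arm", "data": {"rows": "0 0 0.05 0.05;0 0 0.1 0.1;0 0 0.15 0.15;0 0 0.2 0.2;0 0 0.24 0.25;0 0 0.29 0.3;0 0 0.34 0.35;0 0 0.38 0.4"}}

```text
clock: 6.45
eef_pos: [448.5, 282.4, 90.7]
orientation: [0.733, -0.68, 0.0, -0.001]
contact_force: [0.6, 0.1, 7.6]
gripper_width: 31.5
```

```bash
python3 st.py
```

```text
t 6.45 [448.5 282.4  90.7] a -1.4952 q [ 0.408  0.362 -0.328  0.88   0.    -1.238] F [0.6 0.1 7.6] M [-0.075  0.462  0.122] w 31.5
```

>>> {"op": "jog_arm", "data": {"rows": "0 0 0.08 0.08;0 0 0.15 0.16;0 0 0.23 0.24;0 0 0.3 0.32;0 0 0.38 0.4;0 0 0.46 0.48;0 0 0.53 0.56;0 0 0.61 0.64;0 0 0.69 0.72;0 0 0.76 0.8"}}

```text
clock: 7.45
eef_pos: [448.2, 282.5, 89.9]
orientation: [-0.41, 0.912, 0.0, 0.0]
contact_force: [-3.0, 1.5, 9.0]
gripper_width: 31.3
```

```bash
python3 st.py
```

```text
t 7.45 [448.2 282.5  89.9] a 3.9869 q [ 0.408  0.362 -0.329  0.878  0.001 -0.437] F [-3.   1.5  9. ] M [0.252 0.83  0.184] w 31.3
```

>>> {"op": "jog_arm", "data": {"rows": "0 0 0.06 0.06;0 0 0.11 0.12;0 0 0.17 0.18;0 0 0.23 0.24;0 0 0.29 0.3"}}

```text
clock: 7.95
eef_pos: [448.0, 282.6, 89.6]
orientation: [-0.27, 0.963, 0.001, 0.0]
contact_force: [-4.2, 2.7, 9.5]
gripper_width: 31.3
```

```bash
python3 st.py
```

```text
t 7.95 [448.  282.6  89.6] a 3.6879 q [ 0.408  0.362 -0.33   0.878  0.001 -0.138] F [-4.2  2.7  9.5] M [0.428 0.874 0.156] w 31.3
```

>>> {"op": "jog_arm", "data": {"rows": "0 0 0.06 0.05;0 0 0.11 0.1;0 0 0.17 0.15;0 0 0.2 0.2"}}

```text
clock: 8.35
eef_pos: [448.0, 282.7, 89.4]
orientation: [-0.173, 0.985, 0.001, 0.0]
contact_force: [-4.7, 2.6, 9.5]
gripper_width: 31.2
```

```bash
python3 st.py
```

```text
t 8.35 [448.  282.7  89.4] a 3.4884 q [ 0.408  0.362 -0.33   0.877  0.001  0.062] F [-4.7  2.6  9.5] M [0.514 0.921 0.125] w 31.2
```

>>> {"op": "jog_arm", "data": {"rows": "0 0 0.06 0.05;0 0 0.11 0.1;0 0 0.17 0.15;0 0 0.2 0.2"}}

```text
clock: 8.75
eef_pos: [448.0, 282.8, 89.2]
orientation: [-0.073, 0.997, 0.001, 0.0]
contact_force: [-4.8, 3.0, 8.6]
gripper_width: 31.0
```

```bash
python3 st.py
```

```text
t 8.75 [448.  282.8  89.2] a 3.2884 q [ 0.408  0.363 -0.331  0.877  0.001  0.262] F [-4.8  3.   8.6] M [0.644 0.953 0.136] w 31.0
```

>>> {"op": "jog_arm", "data": {"rows": "0 0 0.06 0.05;0 0 0.11 0.1;0 0 0.17 0.15;0 0 0.2 0.2"}}

```text
clock: 9.15
eef_pos: [448.9, 282.9, 89.2]
orientation: [0.025, 1.0, 0.001, 0.001]
contact_force: [-1.1, 2.2, 10.1]
gripper_width: 31.3
```

```bash
python3 st.py
```

```text
t 9.15 [448.9 282.9  89.2] a 3.091 q [ 0.408  0.363 -0.33   0.875  0.     0.459] F [-1.1  2.2 10.1] M [0.398 0.138 3.62 ] w 31.3
```

>>> {"op": "jog_arm", "data": {"rows": "0 0 -0.05 -0.05;0 0 -0.1 -0.1;0 0 -0.1 -0.1"}}

```text
clock: 9.45
eef_pos: [448.8, 282.9, 89.2]
orientation: [-0.025, 1.0, 0.001, 0.001]
contact_force: [-0.6, 4.3, 5.5]
gripper_width: 31.1
```

```bash
python3 st.py; python3 - <<'E'
from h import *
a=camera("scene")["image"];b=camera("top")["image"];w=camera("wrist")["image"]
cv2.imwrite("pics/d_w.png",w[:,:,::-1])
A=cv2.resize(a[150:270,280:440],(640,480),interpolation=cv2.INTER_CUBIC)
cv2.imwrite("pics/d_s.png",A[:,:,::-1]); cv2.imwrite("pics/d_t.png",cv2.resize(b[180:320,70:257],None,fx=4,fy=4)[:,:,::-1])
E
```

```text
t 9.45 [448.8 282.9  89.2] a 3.192 q [ 0.408  0.363 -0.33   0.875  0.001  0.358] F [-0.6  4.3  5.5] M [ 0.675 -0.058  0.155] w 31.1
```

View pics/d_s.png

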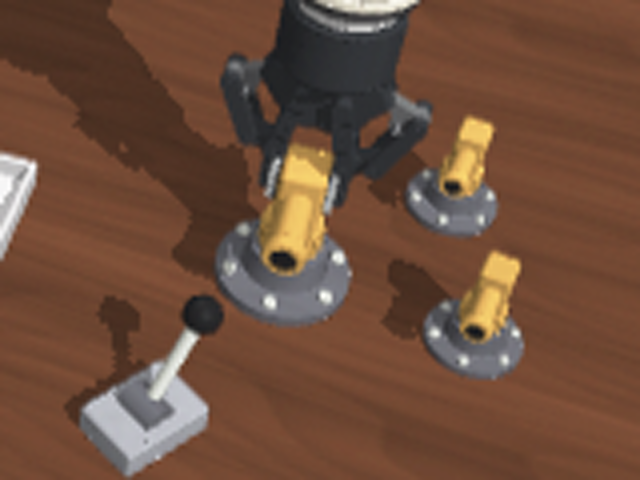

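View pics/d_t.png

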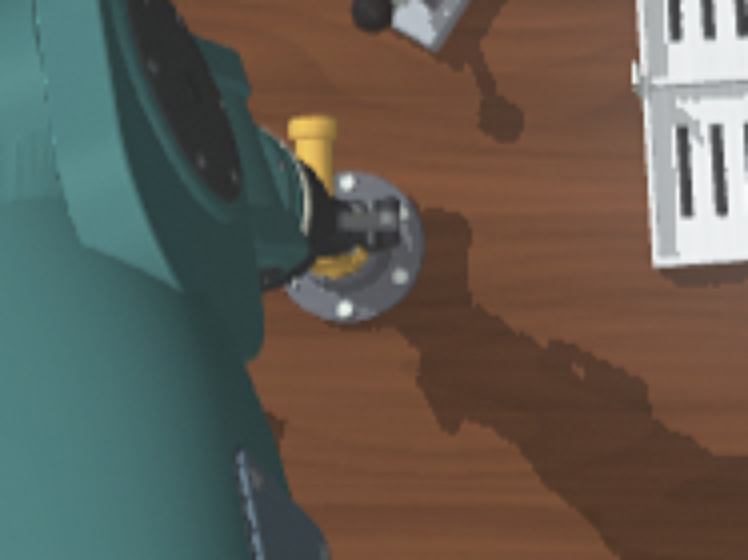

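View pics/d_w.png

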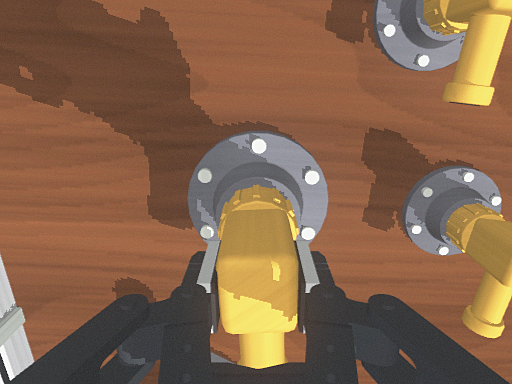

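>>> {"op": "jog_arm", "data": {"rows": "0 0 -0.05 -0.05;0 0 -0.1 -0.1;0 0 -0.1 -0.1"}}

```text
clock: 9.9
eef_pos: [448.8, 282.9, 89.3]
orientation: [-0.075, 0.997, 0.001, 0.001]
contact_force: [-0.2, 4.5, 5.6]
gripper_width: 31.2
```

```bash
python3 st.py
```

```text
t 9.9 [448.8 282.9  89.3] a 3.2919 q [ 0.408  0.363 -0.33   0.876  0.001  0.258] F [-0.2  4.5  5.6] M [ 0.799 -0.044  0.186] w 31.2
```

>>> {"op": "jog_arm", "data": {"rows": "0 0 0.02 0.03;0 0 0.05 0.05;0 0 0.05 0.05"}}

```text
clock: 10.2
eef_pos: [448.9, 282.9, 89.2]
orientation: [-0.049, 0.999, 0.001, 0.001]
contact_force: [-1.0, 5.2, 12.0]
gripper_width: 31.6
```

```bash
python3 st.py
```

```text
t 10.2 [448.9 282.9  89.2] a 3.2393 q [ 0.408  0.363 -0.33   0.875  0.001  0.31 ] F [-1.   5.2 12. ] M [ 0.645 -0.041  0.014] w 31.6
```

>>> {"op": "jog_arm", "data": {"rows": "0 0 0.02 0.03;0 0 0.05 0.05;0 0 0.05 0.05"}}

```text
clock: 10.5
eef_pos: [448.9, 282.9, 89.2]
orientation: [-0.024, 1.0, 0.001, 0.001]
contact_force: [-0.8, 4.8, 5.5]
gripper_width: 32.1
```

```bash
python3 st.py
```

```text
t 10.5 [448.9 282.9  89.2] a 3.1893 q [ 0.408  0.363 -0.33   0.875  0.001  0.36 ] F [-0.8  4.8  5.5] M [ 0.788 -0.066 -0.057] w 32.1
```

>>> {"op": "jog_arm", "data": {"rows": "0 0 0.02 0.03;0 0 0.05 0.05;0 0 0.05 0.05"}}

```text
clock: 10.8
eef_pos: [448.8, 282.9, 89.1]
orientation: [0.001, 1.0, 0.001, 0.001]
contact_force: [-0.5, 4.4, 5.2]
gripper_width: 31.5
```

```bash
python3 st.py
```

```text
t 10.8 [448.8 282.9  89.1] a 3.1393 q [ 0.408  0.363 -0.33   0.875  0.001  0.411] F [-0.5  4.4  5.2] M [ 0.752 -0.057 -0.023] w 31.5
```

>>> {"op": "jog_arm", "data": {"rows": "0 0 0.02 0.02;0 0 0.03 0.04;0 0 0.03 0.04"}}

```text
clock: 11.1
eef_pos: [448.8, 282.9, 89.2]
orientation: [0.02, 1.0, 0.001, 0.001]
contact_force: [0.8, 3.2, 7.0]
gripper_width: 32.0
```

```bash
python3 st.py
```

```text
t 11.1 [448.8 282.9  89.2] a 3.102 q [ 0.408  0.363 -0.33   0.875  0.001  0.448] F [0.8 3.2 7. ] M [ 0.461 -0.09   2.456] w 32.0
```

>>> {"op": "jog_arm", "data": {"rows": "0 0 0.02 0.02;0 0 0.03 0.04;0 0 0.03 0.04"}}

```text
clock: 11.4
eef_pos: [448.0, 282.9, 89.2]
orientation: [0.04, 0.999, 0.001, 0.0]
contact_force: [-5.3, 3.6, 11.3]
gripper_width: 31.9
```

```bash
python3 st.py
```

```text
t 11.4 [448.  282.9  89.2] a 3.0621 q [ 0.409  0.363 -0.331  0.876  0.001  0.488] F [-5.3  3.6 11.3] M [0.576 0.997 2.182] w 31.9
```

```bash
python3 - <<'E'
from h import *
a=cv2.imread("pics/a_scene.png");b=cv2.imread("pics/a_top.png")
A=cv2.resize(a[170:260,195:300],None,fx=4,fy=4,interpolation=cv2.INTER_CUBIC)
B=cv2.resize(b[150:260,215:310],None,fx=3.27,fy=3.27,interpolation=cv2.INTER_CUBIC)
n=min(A.shape[0],B.shape[0])
cv2.imwrite("pics/e.png",np.hstack([A[:n],B[:n]]))
cs=camera("scene"); ct=camera("top")
for P in[(555,99,0),(555,99,60),(571,-82,60)]: print(proj(cs,[P]),proj(ct,[P]))
E
```

```text
[[276.78081194 223.32080534]] [[230.04755879 201.89185372]]
[[277.31875115 209.31839769]] [[228.70307256 198.08577675]]
[[217.81673075 193.00940733]] [[301.32852843 192.94858945]]
```

View pics/e.png

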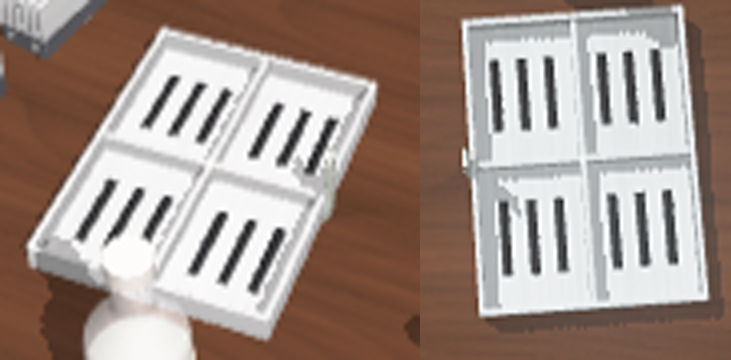

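The stop repeats at a tool angle of about 3.11, with the moment going from about 0 to over 2 N m. That means the elbow has bottomed with its outlet near world yaw 0. The tab bearing is about -1.04, so the anticlockwise back-off is about 5.2 rad. That is under one turn but more than the stated 0.7–2.9 rad, so I'll watch for a stop while backing off.

>>> {"op": "jog_arm", "data": {"rows": "0 0 -0.05 -0.1;0 0 -0.14 -0.2;0 0 -0.24 -0.3;0 0 -0.33 -0.4;0 0 -0.43 -0.5;0 0 -0.53 -0.6;0 0 -0.62 -0.7;0 0 -0.72 -0.8;0 0 -0.81 -0.9;0 0 -0.91 -1"}}

```text
clock: 12.5
eef_pos: [448.2, 282.5, 90.1]
orientation: [-0.445, 0.896, 0.0, 0.001]
contact_force: [-3.2, 1.9, 11.9]
gripper_width: 31.5
```

```bash
python3 st.py
```

```text
t 12.5 [448.2 282.5  90.1] a 4.0638 q [ 0.408  0.362 -0.329  0.878  0.001 -0.514] F [-3.2  1.9 11.9] M [ 0.306  0.758 -0.183] w 31.5
```

>>> {"op": "jog_arm", "data": {"rows": "0 0 -0.1 -0.1;0 0 -0.19 -0.2;0 0 -0.29 -0.3;0 0 -0.38 -0.4;0 0 -0.48 -0.5;0 0 -0.57 -0.6;0 0 -0.67 -0.7;0 0 -0.76 -0.8;0 0 -0.86 -0.9;0 0 -0.95 -1"}}

```text
clock: 13.5
eef_pos: [448.7, 282.5, 91.0]
orientation: [0.82, -0.573, 0.0, -0.001]
contact_force: [0.4, 1.4, 10.1]
gripper_width: 31.5
```

```bash
python3 st.py
```

```text
t 13.5 [448.7 282.5  91. ] a -1.2196 q [ 0.408  0.361 -0.327  0.88   0.    -1.514] F [ 0.4  1.4 10.1] M [ 0.137  0.401 -0.164] w 31.5
```

>>> {"op": "jog_arm", "data": {"rows": "0 0 -0.1 -0.1;0 0 -0.19 -0.2;0 0 -0.29 -0.3;0 0 -0.38 -0.4;0 0 -0.48 -0.5;0 0 -0.57 -0.6"}}

```text
clock: 14.1
eef_pos: [449.0, 282.6, 91.6]
orientation: [0.952, -0.305, 0.001, -0.001]
contact_force: [0.7, 2.9, 7.6]
gripper_width: 31.6
```

```bash
python3 st.py
```

```text
t 14.1 [449.  282.6  91.6] a -0.6195 q [ 0.408  0.361 -0.326  0.882  0.    -2.114] F [0.7 2.9 7.6] M [ 0.254  0.154 -0.188] w 31.6
```

>>> {"op": "jog_arm", "data": {"rows": "0 0 -0.1 -0.1;0 0 -0.19 -0.2;0 0 -0.29 -0.3;0 0 -0.38 -0.4;0 0 -0.48 -0.5;0 0 -0.57 -0.6;0 0 -0.67 -0.7;0 0 -0.76 -0.8;0 0 -0.82 -0.86"}}

```text
clock: 15.0
eef_pos: [449.0, 283.0, 92.4]
orientation: [0.993, 0.12, 0.001, -0.001]
contact_force: [-0.4, 5.9, 6.9]
gripper_width: 31.8
```

```bash
python3 st.py
```

```text
t 15.0 [449.  283.   92.4] a 0.2406 q [ 4.080e-01  3.600e-01 -3.250e-01  8.830e-01  1.000e-03 -2.974e+00] F [-0.4  5.9  6.9] M [ 0.832 -0.016 -0.168] w 31.8
```

>>> {"op": "jog_arm", "data": {"rows": "0 0 0 0;0 0 0 0;0 0 0 0;0 0 0 0;0 0 -30 0;0 0 -52 0;0 0 -52 0;0 0 -52 0.15;0 0 -52 0.3;0 0 -52 0.45", "hand": 0}}

```text
clock: 16.0
eef_pos: [447.9, 281.9, 142.8]
orientation: [0.994, -0.11, -0.0, 0.0]
contact_force: [-0.6, -1.1, -0.2]
gripper_width: 85.4
```

```bash
python3 go.py 448.6 282.7 144 3.382; python3 st.py
```

```text
t 16.0 from [447.9 281.9 142.8] a -0.22 q6 -2.514 w 85.4
shift 0.6 -0.9 -1.2  turn 2.681
t 16.0 [447.9 281.9 142.8] a -0.22 q [ 0.408  0.319 -0.237  1.016 -0.    -2.514] F [-0.6 -1.1 -0.2] M [-0.016  0.037 -0.053] w 85.4
```

>>> {"op": "jog_arm", "data": {"rows": "0.6 -0.9 0 2.68;0.6 -0.9 0 2.68;0.6 -0.9 0 2.68;0.6 -0.9 0 2.68;0.6 -0.9 0 2.68;0.6 -0.9 0 2.68;0.6 -0.9 0 2.68;0.6 -0.9 0 2.68;0.6 -0.9 0 2.68;0.6 -0.9 0 2.68"}}

```text
clock: 17.0
eef_pos: [448.7, 282.7, 142.8]
orientation: [-0.652, 0.758, 0.0, -0.0]
contact_force: [-0.2, 0.2, 1.1]
gripper_width: 85.8
```

```bash
python3 go.py 448.6 282.7 92.5 3.382
```

```text
t 17.0 from [448.7 282.7 142.8] a 4.563 q6 -1.013 w 85.8
shift 0.0 0.1 50.3  turn 1.181
```

>>> {"op": "jog_arm", "data": {"rows": "0 0 0 1.18;0 0 0 1.18;0 0 0 1.18;0 0 0 1.18;0 0 0 1.18;0 0 0 1.18;0 0 0 1.18;0 0 0 1.18;0 0 20 1.18;0 0 50 1.18"}}

```text
clock: 18.0
eef_pos: [449.6, 283.1, 93.4]
orientation: [-0.123, 0.992, 0.0, 0.001]
contact_force: [0.4, -0.1, -0.0]
gripper_width: 85.4
```

```bash
python3 go.py 448.6 282.7 92.5 3.382; python3 - <<'E'
from h import *
cv2.imwrite("pics/f_w.png",camera("wrist")["image"][:,:,::-1])
E
```

```text
t 18.0 from [449.6 283.1  93.4] a 3.389 q6 0.161 w 85.4
shift 1.1 -0.2 0.9  turn 0.007
```

View pics/f_w.png

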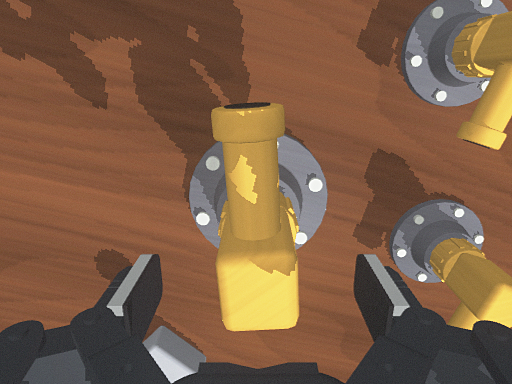

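>>> {"op": "jog_arm", "data": {"rows": "1 0 0.5 0;1 0 0.5 0;1 0 0.5 0;1 0 0.5 0;1 0 0.5 0;1 0 0.5 0", "hand": 1, "grip_force": 60}}

```text
clock: 18.65
eef_pos: [448.5, 283.0, 94.2]
orientation: [-0.124, 0.992, 0.0, 0.001]
contact_force: [-2.3, -0.5, 7.5]
gripper_width: 31.9
```

>>> {"op": "jog_arm", "data": {"rows": "0 0 -0.1 -0.1;0 0 -0.19 -0.2;0 0 -0.29 -0.3;0 0 -0.38 -0.4;0 0 -0.48 -0.5;0 0 -0.57 -0.6;0 0 -0.67 -0.7;0 0 -0.76 -0.8;0 0 -0.86 -0.9;0 0 -0.95 -1"}}

```text
clock: 19.65
eef_pos: [448.5, 282.9, 95.2]
orientation: [-0.586, 0.81, -0.0, 0.001]
contact_force: [-2.2, -1.6, 7.6]
gripper_width: 31.7
```

```bash
python3 st.py;python3 go.py 448.6 282.7 92.5 5.239
```

```text
t 19.65 [448.5 282.9  95.2] a 4.3937 q [ 0.409  0.357 -0.32   0.891  0.    -0.843] F [-2.2 -1.6  7.6] M [ 0.048  0.482 -0.177] w 31.7
t 19.65 from [448.5 282.9  95.2] a 4.394 q6 -0.843 w 31.7
shift 0.2 -0.2 2.7  turn -0.845
```

>>> {"op": "jog_arm", "data": {"rows": "0 0 -0.1 -0.1;0 0 -0.19 -0.2;0 0 -0.29 -0.3;0 0 -0.38 -0.4;0 0 -0.48 -0.5;0 0 -0.57 -0.6;0 0 -0.67 -0.7;0 0 -0.76 -0.8;0 0 -0.8 -0.845;0 0 -0.8 -0.845"}}

```text
clock: 20.65
eef_pos: [448.6, 282.9, 96.0]
orientation: [0.866, -0.5, 0.001, -0.001]
contact_force: [-1.4, -0.7, 8.4]
gripper_width: 31.5
```

```bash
python3 st.py
```

```text
t 20.65 [448.6 282.9  96. ] a -1.0466 q [ 0.409  0.357 -0.319  0.893  0.    -1.686] F [-1.4 -0.7  8.4] M [-0.113  0.642  0.139] w 31.5
```

>>> {"op": "jog_arm", "data": {"rows": "0 0 0 0;0 0 0 0;0 0 0 0;0 0 0 0;0 0 -40 0;0 0 -80 0;0 0 -110 0;0 0 -110 0;-60 0 -130 0;-60 0 -130 0", "hand": 0}}

```text
clock: 21.65
eef_pos: [416.9, 336.5, 225.4]
orientation: [0.866, -0.5, -0.0, -0.001]
contact_force: [0.5, 0.1, 0.3]
gripper_width: 85.8
```

```bash
python3 st.py; python3 - <<'E'
from h import *
c=camera("wrist");s=observe();cv2.imwrite("pics/g_w.png",c["image"][:,:,::-1])
cs=camera("scene")["image"];cv2.imwrite("pics/g_s.png",cv2.resize(cs[150:270,180:440],None,fx=3,fy=3,interpolation=cv2.INTER_CUBIC)[:,:,::-1])
print(wproj(c,s,[(448.6,282.5,35),(448.6,282.5,120),(448.6+70*np.cos(-1.044),282.5+70*np.sin(-1.044),96),(555.2,99.2,60)]))
for l in("outlet","elbow_grip","mark","seat"):
  print(l,[(np.round(d["position"],1),round(d["score"],2)) for d in place_of("wrist",l)],[(np.round(d["position"],1),round(d["score"],2)) for d in place_of("scene",l)])
E
```

```text
t 21.65 [416.9 336.5 225.4] a -1.0477 q [ 5.270e-01  2.860e-01 -5.400e-02  1.230e+00  1.000e-03 -1.567e+00] F [0.5 0.1 0.3] M [0.034 0.02  0.026] w 85.8
[[ 2.57266087e+02  9.84676768e+01]
 [ 2.57135182e+02  1.05932608e+02]
 [ 2.56926469e+02  7.11903004e-02]
 [ 2.56459265e+02 -2.28786112e+02]]
outlet [(array([498.1, 414.2,  62.7]), 0.83), (array([375.6, 377.4,  67.6]), 0.6)] [(array([485.3, 223.1,  99.1]), 0.88), (array([499.1, 416.5,  65.7]), 0.65), (array([378. , 376.9,  64.5]), 0.59), (array([451.5, 286. , 101.6]), 0.4)]
elbow_grip [(array([325.6, 382. ,  70.1]), 0.9), (array([448.7, 285.5, 101.9]), 0.8), (array([451.9, 420.6,  64.2]), 0.73)] [(array([451.1, 286.6, 102.7]), 0.61), (array([327.4, 379. ,  70.1]), 0.59), (array([449.7, 419.7,  66. ]), 0.57)]
mark [] [(array([551. ,  98.3,  59.1]), 0.59)]
seat [(array([328. , 376.8,  21.5]), 0.94), (array([449.3, 417.3,  24.2]), 0.88)] [(array([323.9, 373.7,  25.4]), 0.96), (array([450.6, 281.1,  38.1]), 0.88), (array([452.5, 420. ,  25.4]), 0.67)]
```

View pics/g_w.png

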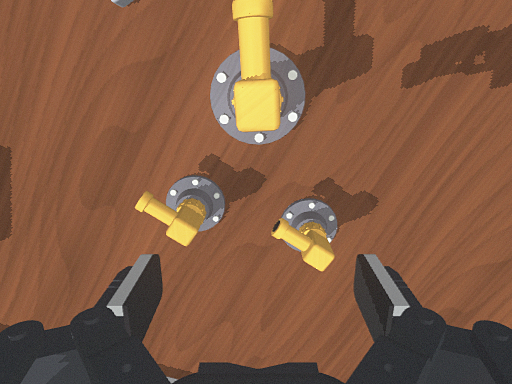

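View pics/g_s.png

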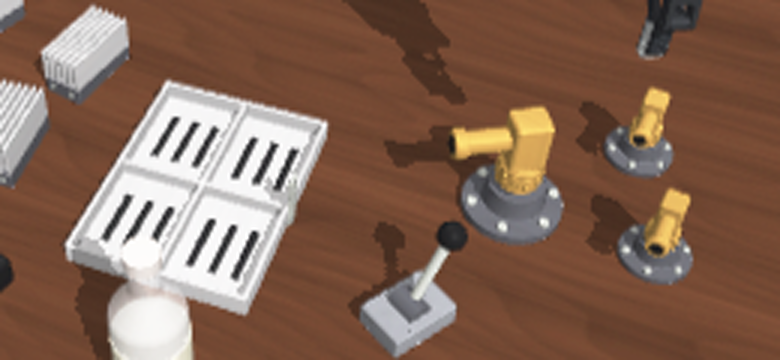

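The outlet leans about 5 px left of the tool axis in the wrist view, at (252,5) against (257,105). That is roughly 0.05 rad too far anticlockwise, so I'll look again with it centred.

>>> {"op": "jog_arm", "data": {"rows": "50 0 -20 0;62 0 -20 0;62 0 -20 0"}}

```text
clock: 22.45
eef_pos: [450.1, 279.3, 244.9]
orientation: [0.865, -0.502, 0.0, -0.0]
contact_force: [0.2, 0.7, -0.2]
gripper_width: 85.4
```

```bash
cat > elb.py <<'E'
from h import *
th=np.linspace(0,6.28,24,endpoint=False)
def cyl(r,z0,z1,x=0): return np.array([[r*np.cos(t),r*np.sin(t),z] for t in th for z in(z0,z1)])
def xcyl(r,x0,x1,z): return np.array([[x,r*np.cos(t),z+r*np.sin(t)] for t in th for x in(x0,x1)])
ELB=[cyl(21,0,26),box(-18,18,-16,16,26,80),xcyl(11,10,70,56),xcyl(14.5,60,70,56)]
from scipy.spatial.transform import Rotation as R
def wcam(c,s):
    T=np.eye(4);T[:3,:3]=R.from_quat(s["orientation"]).as_matrix();T[:3,3]=s["eef_pos"]
    X=np.linalg.inv(T@c["hand_eye"]); d=dict(c); d["rvec"]=R.from_matrix(X[:3,:3]).as_rotvec(); d["tvec"]=X[:3,3]; return d
E
cat > chk.py <<'E'
from elb import *
import sys
s=observe();cw=wcam(camera("wrist"),s);cs=camera("scene")
cv2.imwrite("pics/%s.png"%sys.argv[1],cw["image"][:,:,::-1])
o=[]
for n,c in(("wrist",cw),("scene",cs)):
    k=masks({n:c},"elbow_foot",(465,255,90),25); o.append(k); 
    for ob in k:
        for z in (38,39.5,41):
            f=lambda p:cost([p[0],p[1],p[2],z],[ob],ELB)
            r=minimize(f,[448.6,282.7,-1.02],method="Nelder-Mead",options=dict(initial_simplex=[[448,282,-1.1],[452,282,-1],[448,287,-1.05],[450,284,-.95]],fatol=1e-5,xatol=.003))
            b=np.arctan2(99.2-r.x[1],555.2-r.x[0])
            print(n,z,np.round(r.x,3),round(r.fun,4),"bearing",round(b,3))
E
python3 chk.py h_w
```

```text
wrist 38 [449.103 281.868  -0.996] 0.0483 bearing -1.045
wrist 39.5 [449.067 281.576  -0.993] 0.0503 bearing -1.044
wrist 41 [449.334 281.276  -0.993] 0.0537 bearing -1.044
scene 38 [444.237 282.686  -0.988] 0.0778 bearing -1.027
scene 39.5 [445.714 282.957  -0.992] 0.0795 bearing -1.033
scene 41 [447.314 283.074  -0.991] 0.0814 bearing -1.04
```

View pics/h_w.png

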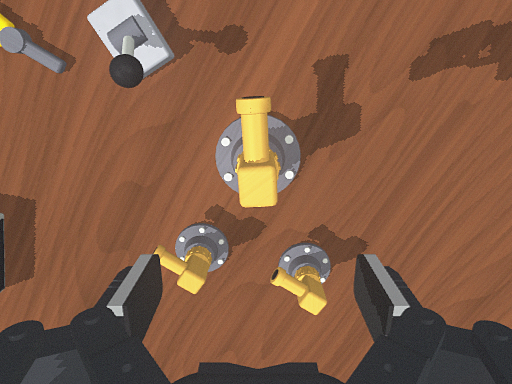

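```bash
python3 go.py 448.9 282.3 95 -0.993
```

```text
t 22.65 from [448.4 281.3 244.4] a -1.048 q6 -1.687 w 85.3
shift -0.6 -0.9 149.4  turn -0.055
```

>>> {"op": "jog_arm", "data": {"rows": "-0.6 -0.9 40 -0.055;-0.6 -0.9 80 -0.055;-0.6 -0.9 115 -0.055;-0.6 -0.9 140 -0.055;-0.6 -0.9 149 -0.055;-0.6 -0.9 149 -0.055"}}

```text
clock: 23.25
eef_pos: [448.6, 282.1, 95.1]
orientation: [0.879, -0.476, -0.001, 0.001]
contact_force: [0.1, -0.0, 0.6]
gripper_width: 85.1
```

>>> {"op": "jog_arm", "data": {"rows": "0 0 0 0;0 0 0 0;0 0 0 0;0 0 0 0;0 0 0 0;0 0 0.02 0.02;0 0 0.05 0.05;0 0 0.05 0.05;0 0 0.05 0.05", "hand": 1}}

```text
clock: 24.15
eef_pos: [449.4, 281.7, 96.6]
orientation: [0.867, -0.498, 0.0, -0.0]
contact_force: [-4.7, -2.0, 11.4]
gripper_width: 31.2
```

```bash
python3 st.py
```

```text
t 24.15 [449.4 281.7  96.6] a -1.0437 q [ 0.406  0.357 -0.316  0.897 -0.    -1.692] F [-4.7 -2.  11.4] M [-0.458  0.77  -0.163] w 31.2
```

>>> {"op": "jog_arm", "data": {"rows": "0 0 0 0;0 0 0 0;0 0 0 0;0 0 0 0;0 0 -40 0;0 0 -80 0;0 0 -120 0;0 0 -150 0;0 0 -150 0;0 0 -150 0", "hand": 0}}

```text
clock: 25.15
eef_pos: [449.6, 281.9, 245.7]
orientation: [0.867, -0.498, 0.0, -0.0]
contact_force: [-0.0, -0.2, -0.6]
gripper_width: 85.8
```

```bash
python3 st.py; python3 chk.py i_w
```

```text
t 25.15 [449.6 281.9 245.7] a -1.0433 q [ 0.406  0.271 -0.02   1.279 -0.    -1.692] F [-0.  -0.2 -0.6] M [-0.01   0.008  0.033] w 85.8
wrist 38 [449.239 281.813  -1.055] 0.0515 bearing -1.045
wrist 39.5 [449.086 281.843  -1.053] 0.0562 bearing -1.044
wrist 41 [448.949 281.689  -1.051] 0.0632 bearing -1.044
scene 38 [447.863 282.214  -1.097] 0.1128 bearing -1.04
scene 39.5 [449.001 282.601  -1.09 ] 0.1182 bearing -1.046
scene 41 [448.874 282.285  -1.047] 0.1223 bearing -1.045
```

The wrist fit now gives an outlet yaw of -1.05 against a tab bearing of -1.044, so the elbow is aimed. Next are the sinks, starting with b at (458,-185).

```bash
python3 go.py 458 -185 245 3.015
```

```text
t 25.35 from [449.  281.7 244.6] a -1.043 q6 -1.692 w 85.4
shift 407.8 227.1 -0.4  turn 2.225
```

>>> {"op": "jog_arm", "data": {"rows": "408 227 0 2.225;408 227 0 2.225;408 227 0 2.225;408 227 0 2.225;408 227 0 2.225;408 227 0 2.225;408 227 0 2.225;408 227 0 2.225;408 227 0 2.225;408 227 0 2.225"}}

```text
clock: 26.35
eef_pos: [458.2, -188.8, 244.7]
orientation: [-0.29, 0.957, 0.0, -0.001]
contact_force: [0.1, 0.5, 0.6]
gripper_width: 85.6
```

```bash
python3 go.py 458 -185 205 3.015
```

```text
t 26.35 from [ 458.2 -188.8  244.7] a 3.73 q6 -1.144 w 85.6
shift -2.0 3.2 39.7  turn 0.715
```

>>> {"op": "jog_arm", "data": {"rows": "-2 3 10 0.715;-2 3 10 0.715;-2 3 10 0.715;-2 3 10 0.715;-2 3 10 0.715;-2 3 10 0.715;-2 3 10 0.715"}}

```text
clock: 27.05
eef_pos: [458.4, -181.3, 235.3]
orientation: [0.057, 0.998, 0.0, -0.0]
contact_force: [-0.5, -0.1, -0.6]
gripper_width: 85.1
```

```bash
cat > sk.py <<'E'
# sk.py name x y yaw zgrasp : fit sink in wrist (and top/scene if seen), print move
import sys
from elb import *
from go import rel
nm=sys.argv[1]; x,y,yaw=map(float,sys.argv[2:5]); zt=float(sys.argv[5]) if len(sys.argv)>5 else 32
s=observe();cw=wcam(camera("wrist"),s);cv2.imwrite("pics/%s.png"%nm,cw["image"][:,:,::-1])
cams={"wrist":cw}
ct=camera("top");cams["top"]=ct
res={}
for n,c in cams.items():
    o=masks({n:c},"sink0",(x,y,28),40)
    if o:
        r=min([fit(o,SINK,[x,y,yaw+d]) for d in(-.1,.1)],key=lambda r:r.fun); print(n,np.round(r.x,3),round(r.fun,3)); res[n]=r
r=res.get("wrist") or res.get("top")
if r is not None: 
    a=r.x[2]+np.pi; rel(r.x[0],r.x[1],zt,a)
E
python3 sk.py s1_w 458 -185 -0.127; python3 st.py
```

```text
wrist [ 4.58855e+02 -1.86628e+02 -1.12000e-01] 0.075
top [ 4.54802e+02 -1.84118e+02 -1.22000e-01] 0.385
t 27.25 from [ 458.6 -181.3  235.6] a 3.026 q6 -0.427 w 85.5
shift -0.9 -5.2 203.6  turn -0.003
t 27.25 [ 458.6 -181.3  235.6] a 3.0265 q [-0.542  0.21  -0.132  1.23   0.    -0.427] F [-1.   0.6 -0.3] M [-0.036  0.013  0.024] w 85.5
```

View pics/s1_w.png

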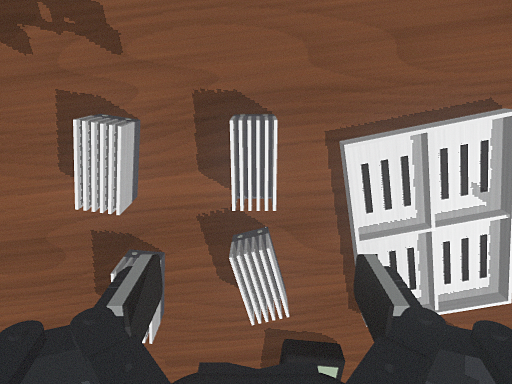

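>>> {"op": "jog_arm", "data": {"rows": "-0.9 -5.2 50 0;-0.9 -5.2 100 0;-0.9 -5.2 145 0;-0.9 -5.2 180 0;-0.9 -5.2 198 0;-0.9 -5.2 203 0;-0.9 -5.2 203 0"}}

```text
clock: 27.95
eef_pos: [458.8, -186.6, 32.6]
orientation: [0.058, 0.998, 0.0, -0.0]
contact_force: [-0.2, -1.3, -0.6]
gripper_width: 85.0
```

>>> {"op": "jog_arm", "data": {"rows": "0 0 0 0;0 0 0 0;0 0 0 0;0 0 0 0;0 0 0 0;0 0 0 0", "hand": 1, "grip_force": 60}}

```text
clock: 28.55
eef_pos: [459.3, -186.8, 33.7]
orientation: [0.058, 0.998, -0.0, 0.001]
contact_force: [-1.9, 2.0, 10.7]
gripper_width: 43.5
```

```bash
python3 st.py; python3 - <<'E'
import numpy as np
c,s=np.cos(.086),np.sin(.086)
for x in(-58,58):
  for y in(-43.5,43.5): print(x,y,round(563+c*x-s*y,1),round(8.7+s*x+c*y,1))
E
```

```text
t 28.55 [ 459.3 -186.8   33.7] a 3.0249 q [-0.551  0.373 -0.499  0.697  0.    -0.434] F [-1.9  2.  10.7] M [0.366 0.387 0.009] w 43.5
-58 -43.5 509.0 -39.6
-58 43.5 501.5 47.1
58 -43.5 624.5 -29.7
58 43.5 617.0 57.0
```

>>> {"op": "jog_arm", "data": {"rows": "0 0 -25 0;0 0 -60 0;0 0 -85 0;0 0 -85 0"}}

```text
clock: 28.95
eef_pos: [460.3, -187.5, 120.8]
orientation: [0.058, 0.998, -0.001, 0.002]
contact_force: [0.0, -0.3, -2.6]
gripper_width: 43.2
```

```bash
python3 st.py; python3 go.py 501.5 47.1 118 3.2276
```

```text
t 28.95 [ 460.3 -187.5  120.8] a 3.0249 q [-0.551  0.282 -0.36   0.924 -0.    -0.434] F [ 0.  -0.3 -2.6] M [-0.036  0.05  -0.035] w 43.2
t 28.95 from [ 460.3 -187.5  120.8] a 3.025 q6 -0.434 w 43.2
shift -13.6 237.8 2.8  turn -0.203
```

>>> {"op": "jog_arm", "data": {"rows": "-3 45 0 -0.1;-6 95 0 -0.203;-9 145 0 -0.203;-12 190 0 -0.203;-13.6 225 0 -0.203;-13.6 238 0 -0.203;-13.6 238 0 -0.203"}}

```text
clock: 29.65
eef_pos: [499.8, 49.6, 117.0]
orientation: [-0.044, 0.999, 0.0, -0.0]
contact_force: [0.1, -0.1, -1.5]
gripper_width: 43.2
```

```bash
python3 go.py 501.5 47.1 37 3.2276; python3 - <<'E'
from h import *
cv2.imwrite("pics/p1.png",camera("wrist")["image"][:,:,::-1])
E
```

```text
t 29.65 from [499.8  49.6 117. ] a 3.23 q6 -0.152 w 43.2
shift -1.5 -2.6 80.0  turn 0.003
```

View pics/p1.png

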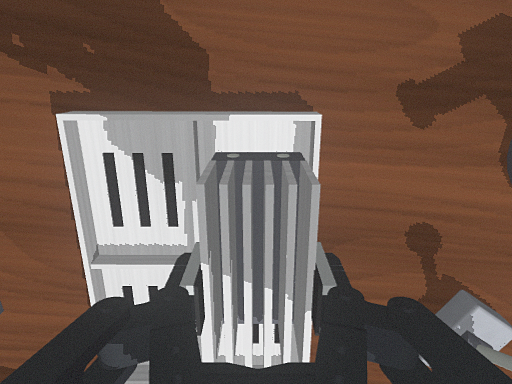

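```bash
python3 - <<'E'
from h import *
s=observe();c=camera("wrist")
for t in[(563,8.6,.086)]:
  print(wproj(c,s,place([[-118,89,22],[-118,-89,22],[-118,2,20],[-118,-2,20],[-118,-89,0]],t)).round(1))
E
```

```text
[[324.7 112.9]
 [ 59.4 112.4]
 [195.5 112.4]
 [189.6 112.4]
 [ 76.2 109.4]]
```

>>> {"op": "jog_arm", "data": {"rows": "-1.5 -3.5 30 0;-1.5 -3.5 55 0;-1.5 -3.5 70 0;-1.5 -3.5 76 0;-1.5 -3.5 79 0;-1.5 -3.5 79 0"}}

```text
clock: 30.35
eef_pos: [502.1, 44.3, 38.9]
orientation: [-0.043, 0.999, -0.0, 0.0]
contact_force: [-0.5, 0.3, -1.4]
gripper_width: 43.3
```

```bash
python3 st.py
```

```text
t 30.35 [502.1  44.3  38.9] a 3.227 q [-0.074  0.379 -0.47   0.721 -0.    -0.159] F [-0.5  0.3 -1.4] M [-0.027 -0.006  0.026] w 43.3
```

>>> {"op": "jog_arm", "data": {"rows": "0 0 1 0;0 0 1.5 0;0 0 1.5 0"}}

```text
clock: 30.65
eef_pos: [502.3, 44.7, 37.7]
orientation: [-0.043, 0.999, -0.0, 0.001]
contact_force: [-1.3, -1.4, 3.8]
gripper_width: 42.9
```

```bash
python3 st.py
```

```text
t 30.65 [502.3  44.7  37.7] a 3.2279 q [-0.073  0.38  -0.472  0.717 -0.    -0.159] F [-1.3 -1.4  3.8] M [-0.177  0.105  0.02 ] w 42.9
```

>>> {"op": "jog_arm", "data": {"rows": "0 0 0 0;0 0 0 0;0 0 0 0;0 0 0 0;0 0 -20 0;0 0 -60 0;0 0 -100 0;0 0 -150 0;0 0 -195 0;0 0 -195 0", "hand": 0}}

```text
clock: 31.65
eef_pos: [503.9, 44.7, 237.5]
orientation: [-0.043, 0.999, -0.0, 0.004]
contact_force: [0.4, -0.2, 0.6]
gripper_width: 85.5
```

```bash
python3 go.py 595 -190 235 3.2786; python3 - <<'E'
from h import *
cams={n:camera(n) for n in("scene","top")}
cv2.imwrite("pics/q1.png",cams["scene"]["image"][100:300,80:420,::-1].repeat(2,0).repeat(2,1))
E
```

```text
t 31.65 from [503.9  44.7 237.5] a 3.228 q6 -0.159 w 85.5
shift -70.5 -241.7 2.5  turn -0.051
```

View pics/q1.png

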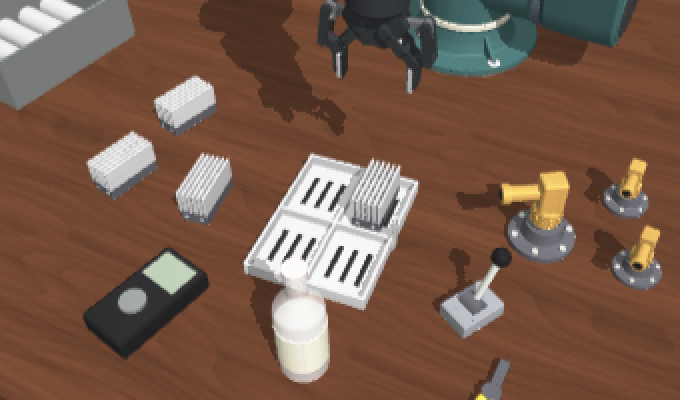

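The first sink stands in the near-left bay, at (377,195) in the crop. Now sink c.

>>> {"op": "jog_arm", "data": {"rows": "-70 -242 0 -0.051;-70 -242 0 -0.051;-70 -242 0 -0.051;-70 -242 0 -0.051;-70 -242 0 -0.051;-70 -242 0 -0.051;-70 -242 0 -0.051"}}

```text
clock: 32.45
eef_pos: [592.1, -191.0, 230.0]
orientation: [-0.068, 0.998, 0.001, -0.001]
contact_force: [-0.3, 0.5, -0.1]
gripper_width: 85.5
```

```bash
python3 sk.py s2_w 595 -193 0.137
```

```text
top [ 603.162 -169.795   -0.709] 0.745
t 32.65 from [ 592.1 -188.9  232.1] a 3.28 q6 -0.578 w 85.6
shift -13.6 17.4 200.1  turn 0.848
```

View pics/s2_w.png

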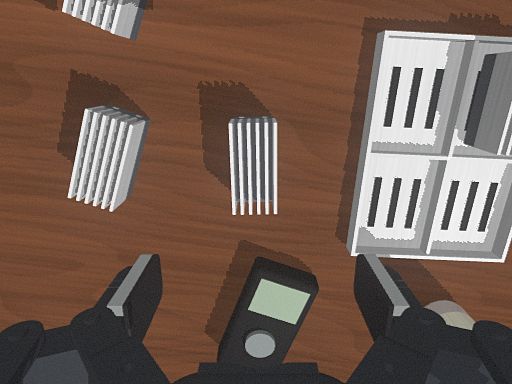

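```bash
python3 sk.py s2_w2 595 -193 0.137; python3 - <<'E'
from h import *
s=observe();c=camera("wrist")
print(wproj(c,s,place([[45,22,55],[45,-22,55],[-45,22,55],[-45,-22,55]],(595,-193,.137))).round(1))
E
```

```text
wrist [ 5.94467e+02 -1.95715e+02  1.56000e-01] 0.067
top [ 607.327 -169.81    -0.77 ] 0.729
t 32.85 from [ 592.4 -189.5  232.5] a 3.28 q6 -0.579 w 85.3
shift -1.2 -6.4 200.5  turn -0.018
[[276.9 212. ]
 [233.  211.9]
 [278.8 121. ]
 [230.8 120.9]]
```

>>> {"op": "jog_arm", "data": {"rows": "-1.2 -5.2 50 -0.01;-1.2 -5.2 100 -0.01;-1.2 -5.2 145 -0.01;-1.2 -5.2 180 -0.01;-1.2 -5.2 196 -0.01;-1.2 -5.2 201 -0.01;-1.2 -5.2 201 -0.01"}}

```text
clock: 33.6
eef_pos: [594.4, -195.1, 31.2]
orientation: [-0.074, 0.997, 0.0, -0.0]
contact_force: [-0.2, 0.1, 0.7]
gripper_width: 85.3
```

>>> {"op": "jog_arm", "data": {"rows": "0 0 0 0;0 0 0 0;0 0 0 0;0 0 0 0;0 0 0 0;0 0 0 0", "hand": 1}}

```text
clock: 34.2
eef_pos: [594.9, -195.5, 32.3]
orientation: [-0.074, 0.997, -0.0, 0.001]
contact_force: [-1.4, 0.3, 7.6]
gripper_width: 43.4
```

```bash
python3 st.py
```

```text
t 34.2 [ 594.9 -195.5   32.3] a 3.2888 q [-0.448  0.558 -0.157  0.855  0.    -0.595] F [-1.4  0.3  7.6] M [ 0.207  0.21  -0.026] w 43.4
```

>>> {"op": "jog_arm", "data": {"rows": "0 0 -25 0;0 0 -60 0;0 0 -85 0;0 0 -85 0"}}

```text
clock: 34.6
eef_pos: [595.9, -195.9, 119.8]
orientation: [-0.074, 0.997, -0.001, 0.002]
contact_force: [-0.5, 0.4, -2.2]
gripper_width: 43.2
```

```bash
python3 st.py; python3 go.py 617 56.2 118 3.2276
```

```text
t 34.6 [ 595.9 -195.9  119.8] a 3.2889 q [-0.447  0.488 -0.024  1.054 -0.    -0.595] F [-0.5  0.4 -2.2] M [ 0.014 -0.039  0.06 ] w 43.2
t 34.6 from [ 595.9 -195.9  119.8] a 3.289 q6 -0.595 w 43.2
shift -57.9 246.3 1.8  turn 0.061
```

>>> {"op": "jog_arm", "data": {"rows": "-10 45 0 0.06;-22 95 0 0.06;-34 145 0 0.06;-45 192 0 0.06;-55 232 0 0.06;-58 246 0 0.06;-58 246 0 0.06"}}

```text
clock: 35.3
eef_pos: [615.2, 58.5, 115.2]
orientation: [-0.045, 0.999, 0.0, -0.001]
contact_force: [-1.1, -0.2, -2.3]
gripper_width: 42.8
```

```bash
python3 go.py 617 56.2 38 3.2276; python3 - <<'E'
from h import *
s=observe();c=camera("wrist")
cv2.imwrite("pics/p2.png",c["image"][:,:,::-1])
print(wproj(c,s,place([[-118,89,22],[-118,-89,22],[0,-89,20]],(563,8.6,.086))).round(1))
E
```

```text
t 35.3 from [615.2  58.5 115.2] a 3.232 q6 -0.127 w 42.8
shift -1.6 -2.4 77.2  turn 0.004
[[ 339.2  -98.7]
 [  19.6 -100.2]
 [  60.   115.2]]
```

View pics/p2.png

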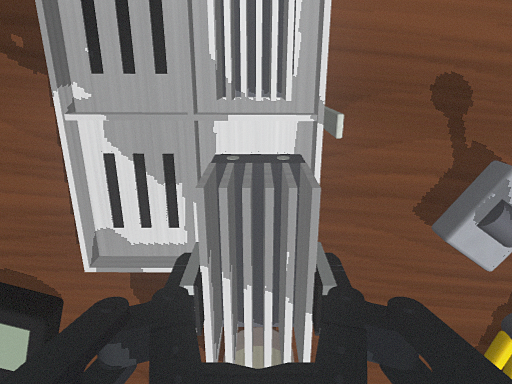

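>>> {"op": "jog_arm", "data": {"rows": "-1.6 -3 30 0;-1.6 -3 55 0;-1.6 -3 70 0;-1.6 -3 76 0;-1.6 -3 78 0;-1.6 -3 78 0"}}

```text
clock: 35.95
eef_pos: [617.8, 53.1, 38.6]
orientation: [-0.043, 0.999, -0.0, 0.0]
contact_force: [-0.2, -0.3, -1.7]
gripper_width: 43.2
```

```bash
python3 st.py
```

```text
t 35.95 [617.8  53.1  38.6] a 3.228 q [-0.046  0.544 -0.165  0.862 -0.    -0.132] F [-0.2 -0.3 -1.7] M [-0.036 -0.005  0.016] w 43.2
```

>>> {"op": "jog_arm", "data": {"rows": "0 -1 1 0;0 -2 2 0;0 -2 2.5 0;0 -2 2.5 0"}}

```text
clock: 36.35
eef_pos: [618.0, 51.6, 36.3]
orientation: [-0.044, 0.999, -0.0, 0.0]
contact_force: [-1.7, -2.9, 4.2]
gripper_width: 43.2
```

```bash
python3 st.py
```

```text
t 36.35 [618.   51.6  36.3] a 3.2288 q [-0.048  0.545 -0.168  0.856 -0.    -0.135] F [-1.7 -2.9  4.2] M [-0.467  0.285  0.057] w 43.2
```

>>> {"op": "jog_arm", "data": {"rows": "0 1 -2 0;0 3 -2 0;0 5 -2 0;0 5 -1 0;0 5 0 0;0 5 0 0"}}

```text
clock: 36.95
eef_pos: [617.2, 57.0, 36.3]
orientation: [-0.044, 0.999, 0.0, 0.0]
contact_force: [-4.8, 2.1, 9.8]
gripper_width: 43.2
```

>>> {"op": "jog_arm", "data": {"rows": "0 0 0 0;0 0 0 0;0 0 0 0;0 0 0 0;0 0 -20 0;0 0 -60 0;0 0 -100 0;0 0 -150 0;0 0 -197 0;0 0 -197 0", "hand": 0}}

```text
clock: 37.95
eef_pos: [619.3, 56.7, 238.9]
orientation: [-0.044, 0.999, -0.0, 0.004]
contact_force: [-0.4, 0.6, -0.4]
gripper_width: 85.2
```

```bash
python3 go.py 606.5 -335 235 2.948; python3 - <<'E'
from h import *
cams={n:camera(n) for n in("scene","top")}
cv2.imwrite("pics/q2.png",cams["scene"]["image"][100:300,80:420,::-1].repeat(2,0).repeat(2,1))
E
```

```text
t 37.95 from [619.3  56.7 238.9] a 3.229 q6 -0.127 w 85.2
shift 46.9 -389.1 3.9  turn 0.281
```

View pics/q2.png

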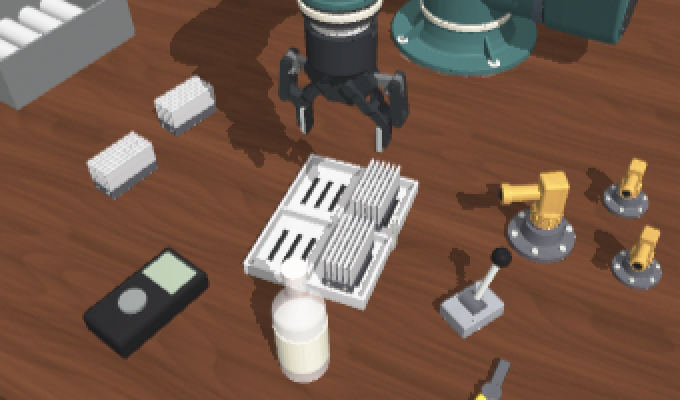

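Two sinks are in. Sink d is next.

>>> {"op": "jog_arm", "data": {"rows": "47 -389 0 0.28;47 -389 0 0.28;47 -389 0 0.28;47 -389 0 0.28;47 -389 0 0.28;47 -389 0 0.28;47 -389 0 0.28;47 -389 0 0.28;47 -389 0 0.28;47 -389 0 0.28"}}

```text
clock: 39.05
eef_pos: [603.7, -335.4, 230.7]
orientation: [0.097, 0.995, 0.001, -0.001]
contact_force: [-0.3, 0.9, -0.4]
gripper_width: 85.3
```

```bash
python3 sk.py s3_w 606.5 -339 -0.194; python3 - <<'E'
from h import *
s=observe();c=camera("wrist")
print(wproj(c,s,place([[45,22,55],[45,-22,55],[-45,22,55],[-45,-22,55]],(606.5,-340,-.194))).round(1))
E
```

```text
wrist [ 6.07096e+02 -3.41040e+02 -2.07000e-01] 0.096
top [ 6.06572e+02 -3.39779e+02 -2.23000e-01] 0.051
t 39.25 from [ 604.5 -333.5  232.6] a 2.95 q6 -0.431 w 85.5
shift -4.0 -6.9 200.6  turn 0.015
[[274.4 212.8]
 [230.5 212.7]
 [276.2 122. ]
 [228.3 121.8]]
```

View pics/s3_w.png

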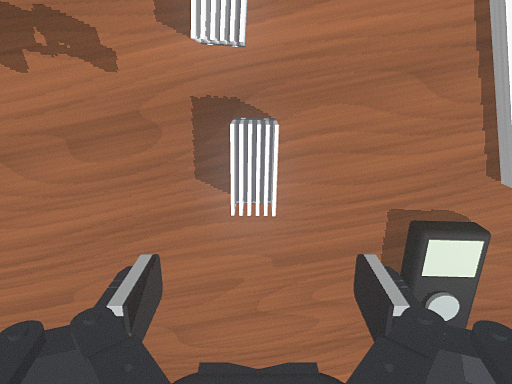

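>>> {"op": "jog_arm", "data": {"rows": "-3.5 -5 50 0.01;-3.5 -5 100 0.01;-3.5 -5 145 0.01;-3.5 -5 180 0.01;-3.5 -5 196 0.01;-3.5 -5 201 0.01;-3.5 -5 201 0.01"}}

```text
clock: 40.0
eef_pos: [607.0, -339.8, 31.8]
orientation: [0.101, 0.995, 0.0, -0.0]
contact_force: [0.6, -0.2, -0.2]
gripper_width: 85.1
```

>>> {"op": "jog_arm", "data": {"rows": "0 0 0 0;0 0 0 0;0 0 0 0;0 0 0 0;0 0 0 0;0 0 0 0", "hand": 1}}

```text
clock: 40.6
eef_pos: [607.3, -340.8, 32.9]
orientation: [0.101, 0.995, -0.0, 0.001]
contact_force: [-1.0, 1.8, 8.8]
gripper_width: 43.0
```

```bash
python3 st.py
```

```text
t 40.6 [ 607.3 -340.8   32.9] a 2.9388 q [-0.628  0.663  0.059  0.965  0.    -0.425] F [-1.   1.8  8.8] M [0.191 0.15  0.003] w 43.0
```

>>> {"op": "jog_arm", "data": {"rows": "0 0 -25 0;0 0 -60 0;0 0 -85 0;0 0 -85 0"}}

```text
clock: 41.0
eef_pos: [608.1, -341.4, 120.5]
orientation: [0.101, 0.995, -0.001, 0.002]
contact_force: [0.8, 0.0, -2.9]
gripper_width: 42.9
```

```bash
python3 st.py; python3 go.py 624.5 -31 118 3.2276
```

```text
t 41.0 [ 608.1 -341.4  120.5] a 2.9388 q [-0.628  0.605  0.197  1.156 -0.    -0.425] F [ 0.8  0.  -2.9] M [-0.008  0.005  0.059] w 42.9
t 41.0 from [ 608.1 -341.4  120.5] a 2.939 q6 -0.425 w 42.9
shift 46.5 307.4 2.5  turn -0.289
```

>>> {"op": "jog_arm", "data": {"rows": "7 45 0 -0.1;14 95 0 -0.2;22 145 0 -0.289;29 195 0 -0.289;37 245 0 -0.289;43 285 0 -0.289;46.5 305 0 -0.289;46.5 307 0 -0.289;46.5 307 0 -0.289"}}

```text
clock: 41.9
eef_pos: [622.9, -30.2, 116.0]
orientation: [-0.044, 0.999, -0.0, -0.0]
contact_force: [-0.4, -0.2, -3.2]
gripper_width: 43.2
```

```bash
python3 go.py 624.5 -31 38 3.2276; python3 - <<'E'
from h import *
s=observe();c=camera("wrist")
cv2.imwrite("pics/p3.png",c["image"][:,:,::-1])
E
```

```text
t 41.9 from [622.9 -30.2 116. ] a 3.229 q6 -0.266 w 43.2
shift -1.6 -1.0 78.0  turn 0.001
```

View pics/p3.png

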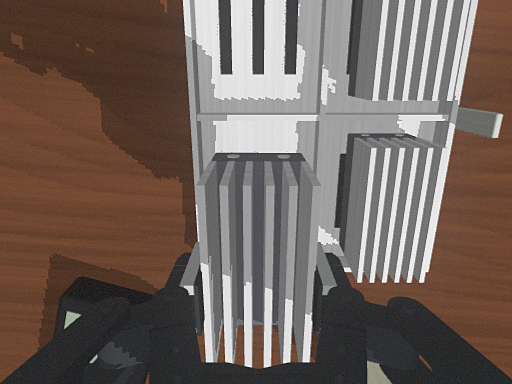

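>>> {"op": "jog_arm", "data": {"rows": "-1.6 -1 30 0;-1.6 -1 55 0;-1.6 -1 70 0;-1.6 -1 76 0;-1.6 -1 79.5 0;-1.6 -1 80 0;-1.6 -1 80 0"}}

```text
clock: 42.65
eef_pos: [625.2, -31.7, 37.3]
orientation: [-0.043, 0.999, -0.0, 0.001]
contact_force: [-0.5, -0.1, -3.0]
gripper_width: 43.2
```

```bash
python3 st.py
```

```text
t 42.65 [625.2 -31.7  37.3] a 3.2273 q [-0.181  0.553 -0.15   0.867 -0.    -0.266] F [-0.5 -0.1 -3. ] M [ 0.008 -0.02   0.024] w 43.2
```

>>> {"op": "jog_arm", "data": {"rows": "0 0 1 0;0 0 1.5 0;0 0 1.5 0"}}

```text
clock: 42.95
eef_pos: [625.3, -31.5, 36.9]
orientation: [-0.043, 0.999, -0.0, 0.001]
contact_force: [-5.7, -1.9, 14.8]
gripper_width: 43.2
```

>>> {"op": "jog_arm", "data": {"rows": "0 0 0 0;0 0 0 0;0 0 0 0;0 0 -20 0;0 0 -60 0;0 0 -100 0;0 0 -150 0;0 0 -197 0;0 0 -197 0", "hand": 0.25}}

```text
clock: 43.85
eef_pos: [626.8, -31.5, 238.5]
orientation: [-0.043, 0.999, -0.001, 0.004]
contact_force: [-0.1, -0.6, -1.0]
gripper_width: 63.8
```

```bash
python3 go.py 443.2 -332 235 2.884; python3 - <<'E'
from h import *
cams={n:camera(n) for n in("scene","top")}
cv2.imwrite("pics/q3.png",cams["scene"]["image"][100:300,80:420,::-1].repeat(2,0).repeat(2,1))
E
```

```text
t 43.85 from [626.8 -31.5 238.5] a 3.228 q6 -0.266 w 63.8
shift 208.8 -283.5 3.5  turn 0.344
```

View pics/q3.png

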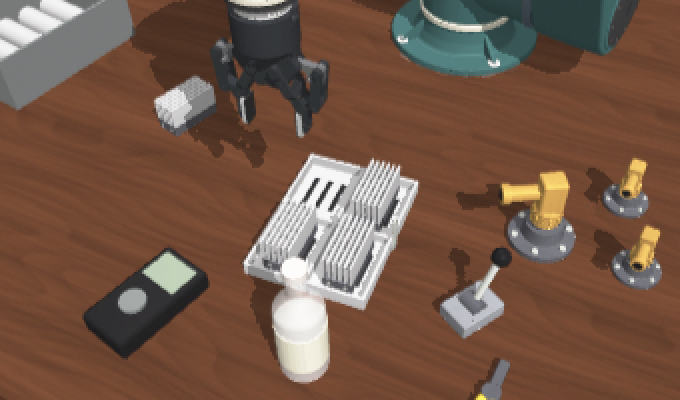

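Three sinks are in. Sink a is the last one.

>>> {"op": "jog_arm", "data": {"rows": "209 -283 0 0.344;209 -283 0 0.344;209 -283 0 0.344;209 -283 0 0.344;209 -283 0 0.344;209 -283 0 0.344;209 -283 0 0.344;209 -283 0 0.344;209 -283 0 0.344;209 -283 0 0.344", "hand": 0}}

```text
clock: 44.95
eef_pos: [441.0, -330.3, 231.4]
orientation: [0.128, 0.992, 0.001, -0.001]
contact_force: [-0.5, 1.0, -0.7]
gripper_width: 85.3
```

```bash
python3 sk.py s4_w 443.2 -336 -0.258; python3 - <<'E'
from h import *
s=observe();c=camera("wrist")
print(wproj(c,s,place([[45,22,55],[45,-22,55],[-45,22,55],[-45,-22,55]],(443.2,-336,-.258))).round(1))
E
```

```text
wrist [ 4.44371e+02 -3.37101e+02 -2.61000e-01] 0.108
top [ 4.42341e+02 -3.35594e+02 -2.29000e-01] 0.149
t 45.15 from [ 441.5 -330.2  232. ] a 2.886 q6 -0.534 w 85.3
shift -4.5 -6.0 200.0  turn 0.005
[[275.2 212.8]
 [231.3 212.7]
 [277.1 121.9]
 [229.1 121.8]]
```

View pics/s4_w.png

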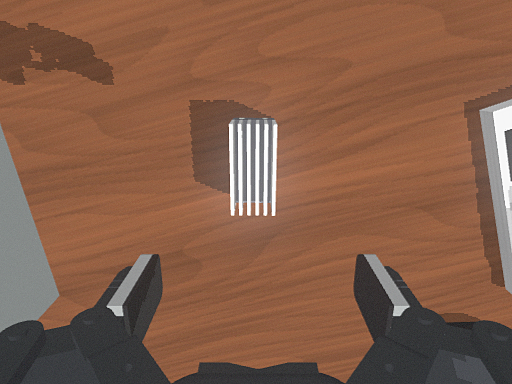

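>>> {"op": "jog_arm", "data": {"rows": "-4 -5.5 50 0;-4 -5.5 100 0;-4 -5.5 145 0;-4 -5.5 180 0;-4 -5.5 196 0;-4 -5.5 200 0;-4 -5.5 200 0"}}

```text
clock: 45.9
eef_pos: [443.7, -337.3, 32.3]
orientation: [0.128, 0.992, 0.0, -0.0]
contact_force: [0.9, -0.7, 1.2]
gripper_width: 85.4
```

>>> {"op": "jog_arm", "data": {"rows": "0 0 0 0;0 0 0 0;0 0 0 0;0 0 0 0;0 0 0 0;0 0 0 0", "hand": 1}}

```text
clock: 46.5
eef_pos: [443.8, -337.8, 33.2]
orientation: [0.128, 0.992, -0.0, 0.001]
contact_force: [-0.8, 1.0, 9.1]
gripper_width: 43.3
```

>>> {"op": "jog_arm", "data": {"rows": "0 0 -25 0;0 0 -60 0;0 0 -85 0;0 0 -85 0"}}

```text
clock: 46.9
eef_pos: [444.5, -338.7, 120.5]
orientation: [0.129, 0.992, -0.002, 0.002]
contact_force: [0.0, -0.0, -1.9]
gripper_width: 43.0
```

```bash
python3 st.py; python3 go.py 509 -40.5 118 3.2276
```

```text
t 46.9 [ 444.5 -338.7  120.5] a 2.8838 q [-0.797  0.379 -0.209  0.978 -0.    -0.539] F [ 0.  -0.  -1.9] M [ 0.003 -0.061  0.059] w 43.0
t 46.9 from [ 444.5 -338.7  120.5] a 2.884 q6 -0.539 w 43.0
shift 13.7 304.8 2.5  turn -0.344
```

>>> {"op": "jog_arm", "data": {"rows": "2 45 0 -0.12;4 95 0 -0.24;7 145 0 -0.344;9 195 0 -0.344;11 245 0 -0.344;13 285 0 -0.344;14 303 0 -0.344;14 305 0 -0.344;14 305 0 -0.344"}}

```text
clock: 47.8
eef_pos: [507.3, -39.0, 116.5]
orientation: [-0.044, 0.999, 0.0, -0.0]
contact_force: [0.1, -0.1, -2.4]
gripper_width: 43.1
```

```bash
python3 go.py 509 -40.5 38 3.2276; python3 - <<'E'
from h import *
s=observe();c=camera("wrist")
cv2.imwrite("pics/p4.png",c["image"][:,:,::-1])
E
```

```text
t 47.8 from [507.3 -39.  116.5] a 3.229 q6 -0.324 w 43.1
shift -1.6 -1.7 78.5  turn 0.001
```

View pics/p4.png

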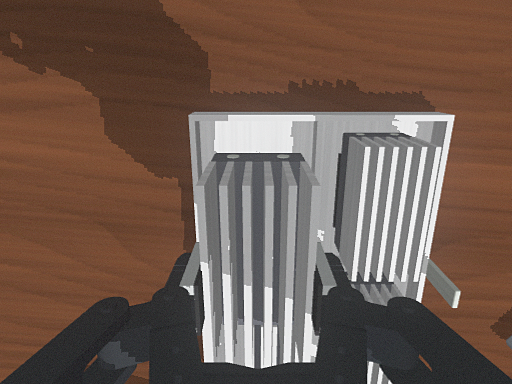

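>>> {"op": "jog_arm", "data": {"rows": "-1.6 -1.5 30 0;-1.6 -1.5 55 0;-1.6 -1.5 70 0;-1.6 -1.5 76 0;-1.6 -1.5 79.5 0;-1.6 -1.5 80.5 0;-1.6 -1.5 81 0;-1.6 -1.5 81 0"}}

```text
clock: 48.65
eef_pos: [509.6, -41.1, 37.2]
orientation: [-0.043, 0.999, -0.0, 0.0]
contact_force: [-4.0, -1.5, 4.5]
gripper_width: 43.0
```

```bash
python3 st.py
```

```text
t 48.65 [509.6 -41.1  37.2] a 3.2271 q [-0.24   0.39  -0.456  0.723 -0.001 -0.325] F [-4.  -1.5  4.5] M [-0.192  0.707  0.093] w 43.0
```

>>> {"op": "jog_arm", "data": {"rows": "0 0 0 0;0 0 0 0;0 0 0 0;0 0 -20 0;0 0 -60 0;0 0 -100 0;0 0 -150 0;0 0 -197 0;0 0 -197 0", "hand": 0.25}}

```text
clock: 49.55
eef_pos: [511.4, -40.8, 238.9]
orientation: [-0.043, 0.999, -0.001, 0.004]
contact_force: [1.0, 0.1, -1.2]
gripper_width: 63.9
```

```bash
python3 st.py; python3 go.py 520 300 240 4.0
```

```text
t 49.55 [511.4 -40.8 238.9] a 3.228 q [-0.239  0.237 -0.086  1.239  0.    -0.325] F [ 1.   0.1 -1.2] M [ 0.008 -0.096 -0.038] w 63.9
t 49.55 from [511.4 -40.8 238.9] a 3.228 q6 -0.325 w 63.9
shift -37.9 338.8 -1.1  turn -0.772
```

```bash
python3 go.py 600 250 239 2.64
```

```text
t 49.55 from [511.4 -40.8 238.9] a 3.228 q6 -0.325 w 63.9
shift -113.3 282.1 -0.1  turn 0.588
```

>>> {"op": "jog_arm", "data": {"rows": "-113 282 0 0.588;-113 282 0 0.588;-113 282 0 0.588;-113 282 0 0.588;-113 282 0 0.588;-113 282 0 0.588;-113 282 0 0.588;-113 282 0 0.588;-113 282 0 0.588", "hand": 1}}

```text
clock: 50.45
eef_pos: [597.5, 250.4, 232.7]
orientation: [0.248, 0.969, -0.0, -0.0]
contact_force: [-0.3, -0.2, -0.2]
gripper_width: -0.5
```

```bash
python3 st.py; python3 - <<'E'
from elb import *
s=observe();c=camera("wrist");cv2.imwrite("pics/v1.png",c["image"][:,:,::-1])
cw=wcam(c,s); cams={"top":camera("top"),"scene":camera("scene")}
for n in("wrist","top","scene"):
  for l in("valve_base","valve_tip"): print(n,l,[(np.round(d["position"],1),round(d["score"],2)) for d in place_of(n,l)])
print(wproj(c,s,[(620,238,25),(585,257,92)]))
cv2.imwrite("pics/v1t.png",cv2.resize(cams["top"]["image"][140:260,80:320],None,fx=3.3,fy=3.3)[:,:,::-1])
E
```

```text
t 50.45 [597.5 250.4 232.7] a 2.6406 q [ 0.271  0.484  0.281  1.369 -0.     0.772] F [-0.3 -0.2 -0.2] M [-0.056  0.014  0.017] w -0.5
wrist valve_base [(array([619.1, 238. ,   0.7]), 0.9)]
wrist valve_tip [(array([588.1, 259.6,  90.9]), 0.79)]
top valve_base [(array([619.4, 239.5,   3.1]), 0.58)]
top valve_tip []
scene valve_base [(array([614.3, 233. ,   0.8]), 0.58), (array([635.1, -12.5,   6.9]), 0.2)]
scene valve_tip [(array([580.6, 255.8,  91.7]), 0.52)]
[[258.47803314 182.15608973]
 [258.37326371 160.5114092 ]]
```

View pics/v1.png

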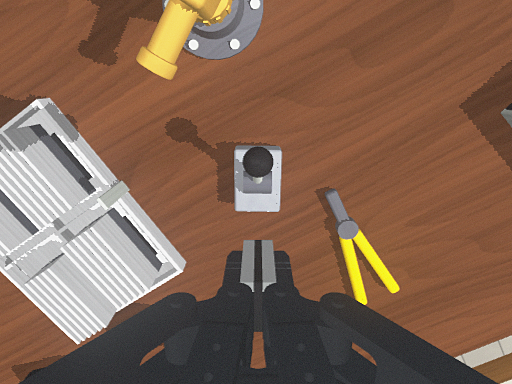

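View pics/v1t.png

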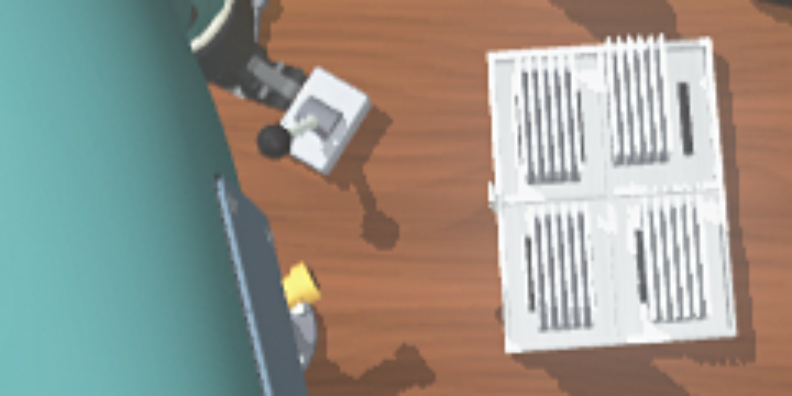

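```bash
python3 - <<'E'
from h import *
cams={n:camera(n) for n in("scene","top")}
c=cams["top"]
im=cv2.resize(c["image"][140:255,220:310],None,fx=5,fy=5,interpolation=cv2.INTER_CUBIC)[:,:,::-1].copy()
T=(563,7.8,.086)
for nm,x,y in [("b",502,45),("c",618,57),("d",625.5,-31),("a",509.6,-41)]:
    for n in cams:
        o=masks({n:cams[n]},"sink0",(x,y,32),15)
        if not o: print(nm,n,"none");continue
        r=fit(o,SINK,[x,y,.08,4][:3]) if 0 else minimize(lambda p:cost([p[0],p[1],p[2],4],o,SINK),[x,y,.086],method="Nelder-Mead",options=dict(initial_simplex=[[x,y,.0],[x+8,y,.1],[x,y+8,.1],[x-4,y-4,.2]],fatol=1e-4))
        d=r.x[:2]-T[:2]; cc,ss=np.cos(T[2]),np.sin(T[2])
        print(nm,n,np.round(r.x,2),round(r.fun,3),"tray",np.round([cc*d[0]+ss*d[1],-ss*d[0]+cc*d[1]],1))
    q=proj(c,place([[45,22,59],[45,-22,59],[-45,-22,59],[-45,22,59]],(x,y,.086)))
    cv2.polylines(im,[np.round((q-[220,140]+.5)*5).astype(int)],True,(0,0,255),1)
q=proj(c,place([[118,89,22],[118,-89,22],[-118,-89,22],[-118,89,22]],T)); cv2.polylines(im,[np.round((q-[220,140]+.5)*5).astype(int)],True,(0,255,0),1)
cv2.imwrite("pics/t1.png",im)
E
```

```text
b scene [4.9981e+02 4.3820e+01 9.0000e-02] 0.149 tray [-59.9  41.3]
b top [4.9862e+02 4.5450e+01 6.0000e-02] 0.105 tray [-60.9  43. ]
c scene [6.1808e+02 5.6350e+01 1.0000e-01] 0.053 tray [59.  43.6]
c top [6.1537e+02 5.6800e+01 1.1000e-01] 0.077 tray [56.4 44.3]
d scene [ 6.2798e+02 -1.5430e+01  9.0000e-02] 0.299 tray [ 62.7 -28.7]
d top [ 6.3161e+02 -1.1350e+01  1.1000e-01] 0.093 tray [ 66.7 -25. ]
a scene [ 5.0612e+02 -4.3080e+01  1.3000e-01] 0.123 tray [-61.  -45.8]
a top [ 5.0847e+02 -4.0130e+01  9.0000e-02] 0.078 tray [-58.4 -43.1]
```

View pics/t1.png

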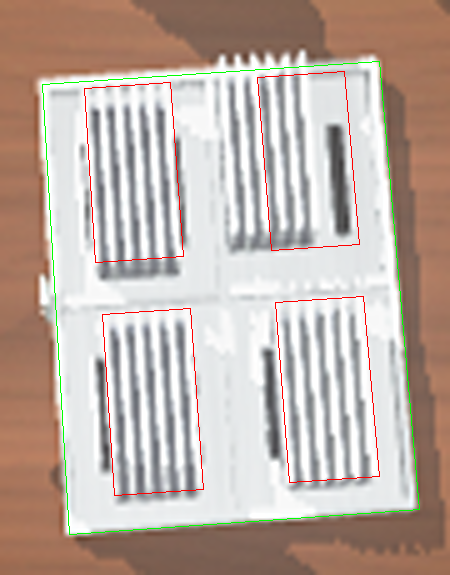

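Sink d has been knocked since I placed it, from tray y -43 to about -25 and hard against the divider. I'll take a close look before deciding.

```bash
python3 go.py 615 -13 232 3.2276
```

```text
t 51.4 from [597.6 250.3 233.2] a 2.64 q6 0.773 w -0.1
shift -141.9 -222.5 1.2  turn -0.588
```

>>> {"op": "jog_arm", "data": {"rows": "-142 -222 0 -0.588;-142 -222 0 -0.588;-142 -222 0 -0.588;-142 -222 0 -0.588;-142 -222 0 -0.588;-142 -222 0 -0.588;-142 -222 0 -0.588;-142 -222 0 -0.588", "hand": 0.36}}

```text
clock: 52.2
eef_pos: [615.3, -12.8, 233.2]
orientation: [-0.043, 0.999, 0.0, -0.0]
contact_force: [-0.1, 0.2, 0.7]
gripper_width: 54.7
```

```bash
python3 st.py; python3 - <<'E'
from elb import *
s=observe();c=camera("wrist");im=c["image"][:,:,::-1].copy()
cw=wcam(c,s)
for z in(4,59):
  q=proj(cw,place([[45,22,z],[45,-22,z],[-45,-22,z],[-45,22,z]],(631,-12,.1)));cv2.polylines(im,[np.round(q).astype(int)],True,(0,0,255),1)
o=masks({"wrist":cw},"sink0",(630,-13,32),30)
if o:
  x,y=630,-13
  r=minimize(lambda p:cost([p[0],p[1],p[2],4],o,SINK),[x,y,.086],method="Nelder-Mead",options=dict(initial_simplex=[[x,y,.0],[x+8,y,.1],[x,y+8,.1],[x-4,y-4,.2]],fatol=1e-4)); print(r.x,r.fun)
cv2.imwrite("pics/k1.png",im)
E
```

```text
t 52.2 [615.3 -12.8 233.2] a 3.2269 q [-0.153  0.424  0.181  1.328  0.    -0.238] F [-0.1  0.2  0.7] M [0.023 0.011 0.064] w 54.7
[ 6.32978544e+02 -1.35422920e+01  8.48279603e-02] 0.0985770261909672
```

View pics/k1.png

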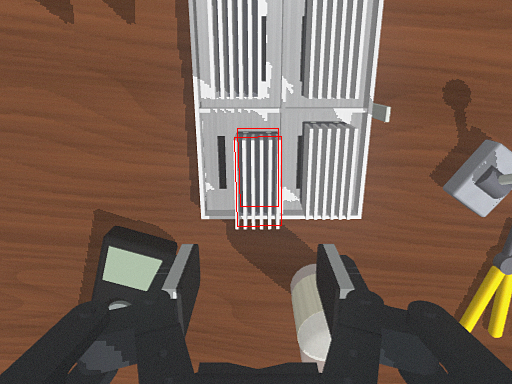

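It is upright but hard against the divider. To be sure it sits flat, I'll regrip it with a narrow jaw opening and recentre it.

```bash
python3 go.py 632 -12.7 85 3.2276
```

```text
t 52.3 from [615.3 -11.7 233.2] a 3.229 q6 -0.239 w 54.5
shift -16.6 -2.5 148.2  turn 0.001
```

>>> {"op": "jog_arm", "data": {"rows": "-16.6 -2.5 45 0;-16.6 -2.5 90 0;-16.6 -2.5 125 0;-16.6 -2.5 143 0;-16.6 -2.5 147 0;-16.6 -2.5 147 0;-16.6 -2.5 147 0"}}

```text
clock: 53.0
eef_pos: [632.9, -13.3, 87.6]
orientation: [-0.043, 0.999, -0.0, 0.001]
contact_force: [-0.1, 0.5, 1.5]
gripper_width: 54.8
```

```bash
python3 st.py; python3 - <<'E'
from elb import *
s=observe();c=camera("wrist");im=c["image"][:,:,::-1].copy()
cv2.imwrite("pics/k2.png",im)
E
python3 go.py 632 -12.7 37 3.2276
```

```text
t 53.0 [632.9 -13.3  87.6] a 3.2285 q [-0.15   0.521 -0.057  0.991  0.    -0.237] F [-0.1  0.5  1.5] M [ 0.034  0.035 -0.023] w 54.8
t 53.05 from [632.9 -13.4  87.6] a 3.228 q6 -0.237 w 54.7
shift 0.8 0.8 50.6  turn 0.001
```

View pics/k2.png

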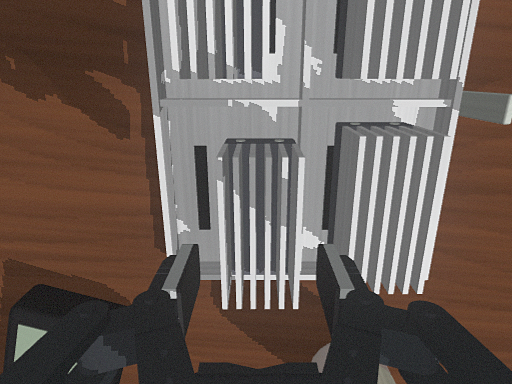

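>>> {"op": "jog_arm", "data": {"rows": "0.8 0.5 10 0;0.8 0.5 20 0;0.8 0.5 30 0;0.8 0.5 40 0;0.8 0.5 47 0;0.8 0.5 50 0;0.8 0.5 50 0"}}

```text
clock: 53.75
eef_pos: [631.1, -13.3, 35.7]
orientation: [-0.043, 0.999, 0.0, -0.0]
contact_force: [-0.5, -1.0, 0.6]
gripper_width: 54.8
```

>>> {"op": "jog_arm", "data": {"rows": "0 0 0 0;0 0 0 0;0 0 0 0;0 0 0 0", "hand": 1}}

```text
clock: 54.15
eef_pos: [631.5, -13.3, 36.6]
orientation: [-0.043, 0.999, -0.0, 0.0]
contact_force: [-1.1, 0.1, 4.8]
gripper_width: 42.8
```

```bash
python3 st.py
```

```text
t 54.15 [631.5 -13.3  36.6] a 3.2278 q [-0.15   0.562 -0.134  0.874 -0.    -0.236] F [-1.1  0.1  4.8] M [0.073 0.155 0.017] w 42.8
```

>>> {"op": "jog_arm", "data": {"rows": "0 0 -8 0;4 -6 -12 0;8.5 -13 -12 0;8.5 -17 -12 0;8.5 -17 -8 0;8.5 -17 -3 0;8.5 -17 -0.5 0;8.5 -17 1 0;8.5 -17 1 0"}}

```text
clock: 55.05
eef_pos: [624.0, -30.9, 36.6]
orientation: [-0.043, 0.999, -0.0, 0.0]
contact_force: [-11.5, -0.8, 24.9]
gripper_width: 43.3
```

```bash
python3 st.py
```

```text
t 55.05 [624.  -30.9  36.6] a 3.2279 q [-0.18   0.552 -0.154  0.864 -0.001 -0.266] F [-11.5  -0.8  24.9] M [ 0.037  2.198 -0.064] w 43.3
```

>>> {"op": "jog_arm", "data": {"rows": "0 0 -1 0;0 0 -1 0"}}

```text
clock: 55.25
eef_pos: [624.2, -30.8, 36.6]
orientation: [-0.043, 0.999, -0.0, 0.0]
contact_force: [-3.9, -1.4, 11.1]
gripper_width: 42.8
```

>>> {"op": "jog_arm", "data": {"rows": "0 0 0 0;0 0 0 0;0 0 0 0;0 0 -20 0;0 0 -60 0;0 0 -100 0;0 0 -150 0;0 0 -197 0;0 0 -197 0", "hand": 0.3}}

```text
clock: 56.15
eef_pos: [626.3, -31.2, 239.4]
orientation: [-0.043, 0.999, -0.001, 0.004]
contact_force: [-0.1, -0.3, -0.3]
gripper_width: 59.6
```

```bash
python3 go.py 540 281 235 2.64; cat > tr.py <<'E'
from h import *
import sys
cams={n:camera(n) for n in("scene","top")}
c=cams["top"]
im=cv2.resize(c["image"][140:255,220:310],None,fx=5,fy=5,interpolation=cv2.INTER_CUBIC)[:,:,::-1].copy()
T=(563,7.8,.086)
for nm,x,y in [("b",502,45),("c",618,57),("d",624.5,-31),("a",509.6,-41)]:
    for n in cams:
        o=masks({n:cams[n]},"sink0",(x,y,32),15)
        if not o: print(nm,n,"none");continue
        r=minimize(lambda p:cost([p[0],p[1],p[2],4],o,SINK),[x,y,.086],method="Nelder-Mead",options=dict(initial_simplex=[[x,y,.0],[x+8,y,.1],[x,y+8,.1],[x-4,y-4,.2]],fatol=1e-4))
        d=r.x[:2]-T[:2]; cc,ss=np.cos(T[2]),np.sin(T[2])
        print(nm,n,np.round(r.x,2),round(r.fun,3),"tray",np.round([cc*d[0]+ss*d[1],-ss*d[0]+cc*d[1]],1))
cv2.imwrite("pics/%s.png"%sys.argv[1],im)
E
```

```text
t 56.15 from [626.3 -31.2 239.4] a 3.228 q6 -0.266 w 59.6
shift 59.0 318.5 4.4  turn 0.588
```

>>> {"op": "jog_arm", "data": {"rows": "59 318 0 0.588;59 318 0 0.588;59 318 0 0.588;59 318 0 0.588;59 318 0 0.588;59 318 0 0.588;59 318 0 0.588;59 318 0 0.588;59 318 0 0.588", "hand": 1}}

```text
clock: 57.05
eef_pos: [537.8, 281.3, 232.7]
orientation: [0.248, 0.969, -0.0, -0.0]
contact_force: [-0.6, -1.1, -0.4]
gripper_width: 0.0
```

```bash
python3 tr.py t2; python3 st.py; python3 - <<'E'
from elb import *
s=observe();c=camera("wrist");cv2.imwrite("pics/v2.png",c["image"][:,:,::-1])
for l in("valve_base","valve_tip"): print(l,[(np.round(d["position"],1),round(d["score"],2)) for d in place_of("wrist",l)])
E
```

```text
b scene none
b top [4.9931e+02 4.5090e+01 8.0000e-02] 0.08 tray [-60.3  42.6]
c scene [6.1677e+02 5.6250e+01 6.0000e-02] 0.063 tray [57.7 43.7]
c top [6.1446e+02 5.7780e+01 9.0000e-02] 0.085 tray [55.6 45.4]
d scene [ 6.2416e+02 -3.2730e+01  1.0000e-01] 0.154 tray [ 57.5 -45.6]
d top [ 6.2209e+02 -3.0300e+01  8.0000e-02] 0.12 tray [ 55.6 -43. ]
a scene [ 5.084e+02 -4.220e+01  1.000e-01] 0.094 tray [-58.7 -45.1]
a top [ 5.0835e+02 -4.0410e+01  9.0000e-02] 0.065 tray [-58.6 -43.3]
t 57.55 [538.3 280.5 233.2] a 2.6392 q [0.346 0.408 0.156 1.318 0.    0.849] F [ 0.  -0.6 -0.5] M [-0.014 -0.014  0.018] w 0.1
valve_base [(array([619. , 235.9,   2.7]), 0.89)]
valve_tip [(array([586.2, 255.5,  92.7]), 0.69), (array([744.3, 300.1,  -4. ]), 0.18)]
```

View pics/t2.png

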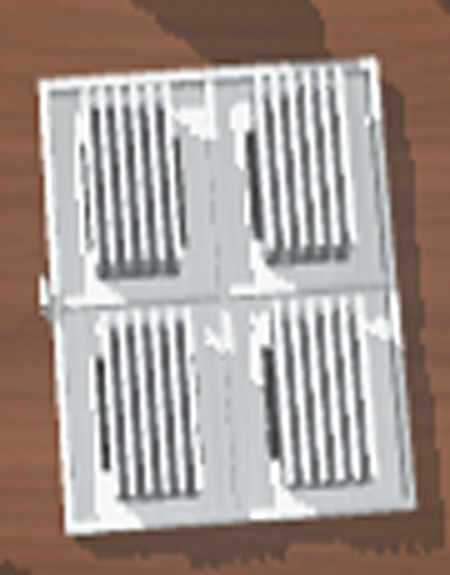

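View pics/v2.png

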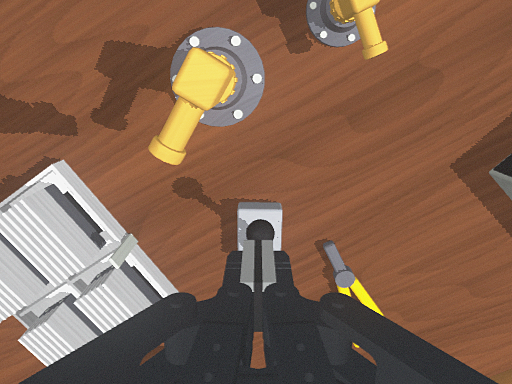

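All four sinks are in separate bays and near the bay centres. Before throwing the valve, recheck the elbow's aim.

```bash
python3 chk.py i2_w
```

```text
wrist 38 [449.45  281.912  -1.063] 0.0553 bearing -1.046
wrist 39.5 [449.362 282.458  -1.064] 0.0594 bearing -1.047
wrist 41 [449.44  282.846  -1.065] 0.0655 bearing -1.048
scene 38 [446.768 281.627  -1.062] 0.0849 bearing -1.035
scene 39.5 [449.523 281.919  -1.094] 0.089 bearing -1.046
scene 41 [449.982 281.798  -1.059] 0.0903 bearing -1.048
```

>>> {"op": "jog_arm", "data": {"rows": "-11.5 2 50 0;-11.5 2 95 0;-11.5 2 130 0;-11.5 2 143 0;-11.5 2 145 0;-11.5 2 145 0"}}

```text
clock: 58.5
eef_pos: [549.3, 277.1, 88.6]
orientation: [0.248, 0.969, 0.0, 0.0]
contact_force: [-0.3, -1.3, -0.1]
gripper_width: -0.3
```

```bash
python3 st.py; python3 - <<'E'
from elb import *
s=observe();c=camera("wrist");cv2.imwrite("pics/v3.png",c["image"][:,:,::-1])
E
```

```text
t 58.5 [549.3 277.1  88.6] a 2.6399 q [ 0.335  0.494 -0.104  0.973  0.     0.837] F [-0.3 -1.3 -0.1] M [ 0.042 -0.046 -0.056] w -0.3
```

View pics/v3.png

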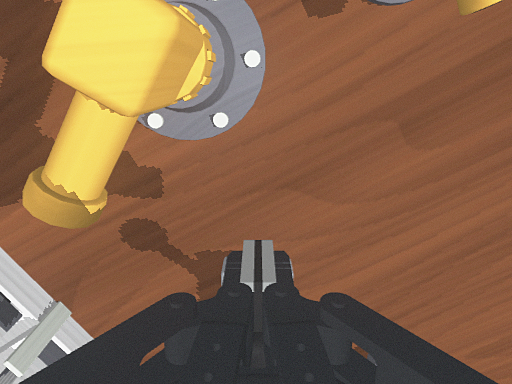

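>>> {"op": "jog_arm", "data": {"rows": "-10 0 0 0;-20 0 0 0;-30 0 0 0;-40 0 0 0;-50 0 0 0;-60 0 0 0;-70 0 0 0;-78 0 0 0;-84 0 0 0;-84 0 0 0"}}

```text
clock: 59.55
eef_pos: [623.5, 236.2, 88.0]
orientation: [0.249, 0.969, -0.0, 0.0]
contact_force: [0.5, 0.1, -0.4]
gripper_width: -0.3
```

```bash
python3 st.py
```

```text
t 59.55 [623.5 236.2  88. ] a 2.6393 q [ 0.24   0.576  0.048  1.043 -0.     0.742] F [ 0.5  0.1 -0.4] M [-0.006 -0.021  0.03 ] w -0.3
```

>>> {"op": "jog_arm", "data": {"rows": "-3 0 0 0;-5 0 0 0;-5 0 0 0"}}

```text
clock: 59.85
eef_pos: [627.2, 234.3, 88.2]
orientation: [0.248, 0.969, 0.0, 0.0]
contact_force: [-0.2, 0.2, 0.1]
gripper_width: 0.2
```

```bash
python3 st.py; python3 - <<'E'
from h import *
c=camera("scene")["image"];cv2.imwrite("pics/v4.png",cv2.resize(c[150:280,270:430],None,fx=4,fy=4,interpolation=cv2.INTER_CUBIC)[:,:,::-1])
E
```

```text
t 59.85 [627.2 234.3  88.2] a 2.6399 q [ 0.236  0.581  0.057  1.048 -0.     0.738] F [-0.2  0.2  0.1] M [-0.01   0.078  0.03 ] w 0.2
```

View pics/v4.png

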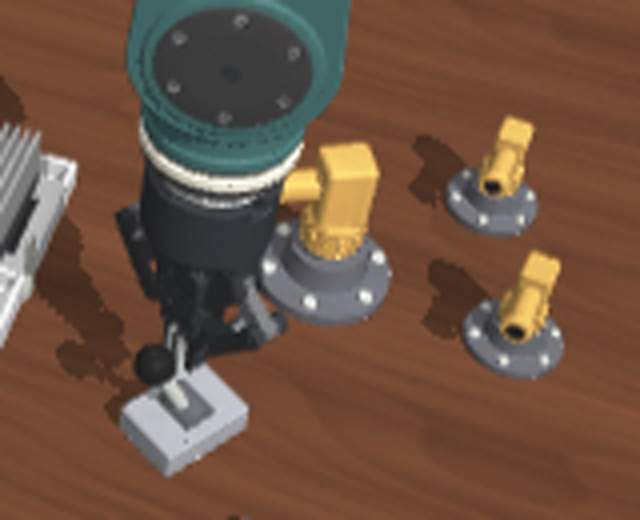

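```bash
python3 - <<'E'
from h import *
c=camera("scene")
for al in(-.5,0,.2,.3,.4,.5,.6):
    u=80*np.sin(al);print(al,proj(c,[(619.3+u*.877,238-u*.481,22+80*np.cos(al))]).round(1))
for l in("valve_tip","valve_base"):print([(np.round(d["position"],1),round(d["score"],2)) for d in place_of("scene",l)])
E
```

```text
-0.5 [[330.  228.9]]
0 [[318.9 233.5]]
0.2 [[313.9 236.9]]
0.3 [[311.4 238.9]]
0.4 [[309. 241.]]
0.5 [[306.6 243.2]]
0.6 [[304.3 245.6]]
[(array([646.5, 218.2,  90.8]), 0.43)]
[(array([616. , 235.9,   3.8]), 0.86), (array([452.3, 287. , 103.4]), 0.15)]
```

>>> {"op": "jog_arm", "data": {"rows": "-2 0 0 0;-4 0 0 0;-4 0 0 0"}}

```text
clock: 60.35
eef_pos: [630.9, 232.1, 88.1]
orientation: [0.248, 0.969, -0.0, -0.0]
contact_force: [-0.1, 1.1, -0.5]
gripper_width: 0.1
```

```bash
python3 st.py
```

```text
t 60.35 [630.9 232.1  88.1] a 2.6396 q [ 0.232  0.585  0.066  1.052 -0.     0.733] F [-0.1  1.1 -0.5] M [0.089 0.006 0.038] w 0.1
```

>>> {"op": "jog_arm", "data": {"rows": "-1 0 0 0;-2 0 0 0;-2 0 0 0"}}

```text
clock: 60.65
eef_pos: [631.7, 231.7, 88.0]
orientation: [0.248, 0.969, 0.0, -0.001]
contact_force: [-5.4, 3.0, 2.2]
gripper_width: 0.0
```

```bash
python3 st.py
```

```text
t 60.65 [631.7 231.7  88. ] a 2.6402 q [2.300e-01 5.870e-01 6.900e-02 1.054e+00 1.000e-03 7.320e-01] F [-5.4  3.   2.2] M [0.621 1.059 0.029] w 0.0
```

>>> {"op": "jog_arm", "data": {"rows": "-1 0 0 0;-2 0 0 0;-2 0 0 0"}}

```text
clock: 60.95
eef_pos: [632.0, 231.5, 87.9]
orientation: [0.248, 0.969, 0.001, -0.002]
contact_force: [-14.3, 8.9, 5.6]
gripper_width: -0.1
```

```bash
python3 st.py
```

```text
t 60.95 [632.  231.5  87.9] a 2.641 q [0.229 0.589 0.072 1.058 0.003 0.729] F [-14.3   8.9   5.6] M [ 1.525  2.686 -0.032] w -0.1
```

The lever is on its stop, with force rising to 17 N. Back off and verify.

>>> {"op": "jog_arm", "data": {"rows": "10 0 0 0;30 0 0 0;50 0 0 0;50 0 -50 0;50 0 -100 0;50 0 -150 0;50 0 -150 0;100 0 -150 0;100 0 -150 0;100 0 -150 0"}}

```text
clock: 61.95
eef_pos: [545.9, 278.9, 238.5]
orientation: [0.248, 0.969, 0.0, 0.0]
contact_force: [1.0, -0.0, -0.0]
gripper_width: -0.4
```

```bash
python3 st.py; python3 chk.py fin_w; python3 tr.py t3; python3 - <<'E'
from elb import *
c=camera("scene");w=camera("wrist")
print([(np.round(d["position"],1),round(d["score"],2)) for d in place_of("scene","valve_tip")],[(np.round(d["position"],1),round(d["score"],2)) for d in place_of("wrist","valve_tip")])
cv2.imwrite("pics/fin_s.png",cv2.resize(c["image"][120:300,130:400],None,fx=2.9,fy=2.9,interpolation=cv2.INTER_CUBIC)[:,:,::-1])
E
```

```text
t 61.95 [545.9 278.9 238.5] a 2.641 q [ 0.34   0.418  0.185  1.338 -0.     0.84 ] F [ 1. -0. -0.] M [-0.023 -0.041  0.002] w -0.4
wrist 38 [449.245 281.776  -1.062] 0.0458 bearing -1.045
wrist 39.5 [449.036 282.154  -1.057] 0.0481 bearing -1.045
wrist 41 [449.441 282.638  -1.065] 0.0511 bearing -1.048
scene 38 [447.453 281.442  -1.083] 0.0804 bearing -1.037
scene 39.5 [448.473 281.447  -1.058] 0.0786 bearing -1.041
scene 41 [449.491 281.5    -1.046] 0.0812 bearing -1.045
b scene [4.9776e+02 4.3770e+01 1.1000e-01] 0.138 tray [-61.9  41.4]
b top [5.0104e+02 4.6080e+01 3.0000e-02] 0.095 tray [-58.4  43.5]
c scene [6.1552e+02 5.6390e+01 1.4000e-01] 0.118 tray [56.5 43.9]
c top [6.1522e+02 5.7790e+01 9.0000e-02] 0.088 tray [56.3 45.3]
d scene [ 6.2468e+02 -2.9840e+01  1.0000e-01] 0.186 tray [ 58.2 -42.8]
d top [ 6.2526e+02 -2.9790e+01  8.0000e-02] 0.09 tray [ 58.8 -42.8]
a scene [ 5.0845e+02 -4.2280e+01  1.1000e-01] 0.104 tray [-58.7 -45.2]
a top [ 5.0629e+02 -4.0370e+01  7.0000e-02] 0.073 tray [-60.6 -43.1]
[(array([649.8, 217.3,  88. ]), 0.53)] []
```

View pics/fin_s.png

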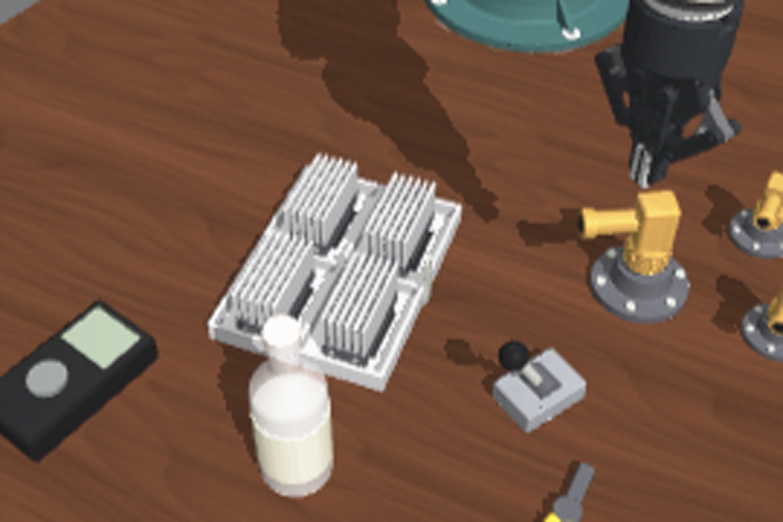

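View pics/fin_w.png

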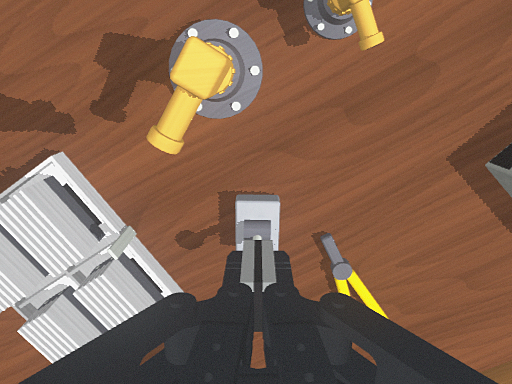

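The final pictures show four sinks upright in four bays, the elbow aimed to within about 0.015 rad, and the lever over at its stop. Bottle, meter and pliers are untouched. Handing in.

```bash
python3 -c "
from cell import *
print(job_done())"
```

```text
the job is handed in; nothing more can be done
None
```

I finished the job and handed it in at about 62 s; it gave no verdict.

- **Elbow:** I screwed the largest elbow clockwise about 2.1 rad until it bottomed. The moment rose from about 0.1 to over 2 N m, and it did so again at the same angle on a second try. I then backed it off about 5.2 rad to aim at the tab. The first release left it 0.05 rad off, so I regripped and corrected it. The last wrist fit gives outlet yaw -1.06 against a tab bearing of -1.045, about 0.015 rad off. The scene-camera fits were noisier, from -1.05 to -1.08.
- **Heat sinks:** All four stand fins up, one to a bay, within a few mm of the bay centres. One was knocked against the divider after I had placed it. I saw that in the pictures and set it back on the floor in the middle of its bay. The overhead and scene fits agree to 2–4 mm.
- **Valve:** I threw it last. I pushed the lever to its stop, where the force reached about 17 N, and the last picture shows it over on the other side.

**Disagreements with the description:**
- The tab lay about 5.2 rad back from bottom, not 0.7–2.9. That is still under one turn.
- The valve lever started leaning towards the robot rather than away. In both cases I followed what I saw and felt.

The bottle, meter and pliers were not touched.

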